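Raise the stirrer by three clicks and start it

ROBOT

A 7-joint arm with a two-finger parallel gripper is mounted at the origin on a cart in front of the work surface, level with it; the furniture and walls round the work are solid. World frame = base frame: x ahead of the robot, y to its left, z up, the work surface at z = 0. Lengths are in m, angles in rad, forces in N, time in s.
With the tool pointing down it reaches from about 0.4 to 0.85 m from the base axis. Payload 10.4 kg.
Tool frame: the origin (TCP) lies midway between the tips of the shut fingers; the grasp point (between the pads) lies 19 mm behind it; z points along the fingers, x is the direction in which the jaws open and shut, and the axes are right-handed (so a half turn about z gives the same grasp; the last joint's range is limited). The gripper opens to 85 mm and grips with 20 to 120 N. Pads are 22 mm wide; open, the fingers measure 114 mm over their backs; the gripper's body (76 mm by 85 mm) begins 54 mm behind the grasp point. The pads swing forward as they close: fully open they stand 13 mm farther back than shut.
Start: joints at [1.244, 0.332, -0.065, 1.46, 0.022, 1.35, -0.088], TCP at [0.187, -0.596, 0.2] pointing down, gripper open.
Joint ranges: [-2.6, 2.6], [-0.5, 2.12], [-1.47, 1.34], [0.16, 2.42], [-1.27, 4.41], [0.06, 2.06], [-2.6, 2.6]. Speed limits (rad/s): [2.22, 2.22, 2.79, 2.79, 3.14, 3.14, 3.14].

INTERFACE

Orientations are given as a unit quaternion [x, y, z, w].
In Python, from station import manip gives the robot as it stands.
- The arm moves only by the tool arm_command, never from a script. Its argument "commands" is a list of rows, each a list of 3 entries, a list of its own where there are three numbers: the opening, from -1 (shut) to 1 (fully open), so that 0 is half open, then the shift along the tool's x, y, z in units of 0.075 m (1.0 is 0.075 m), then the turn, a rotation vector about the tool's x, y, z in units of 0.08 rad (1.0 is 0.08 rad). A call has 1 to 5 rows; each row shifts and turns the commanded pose from where the row before left it, along the tool's axes as they then stand; what a row does not reach is not made up. A row lasts 1/10 s, in which the tool goes at most 50 mm and 8.59 degrees, less where a joint would pass 70% of its speed; a pose out of reach is approached as far as the arm can. A call with a number of a shift or a turn outside -1 to 1 is refused whole. A call with a gripper value outside its range is refused whole. The fingers move at their own pace and stop on an object; "newtons" is the grip in N (left out, the last holds). Time passes only in rows, so rows that do not move let the fingers close. It gives the time, the measured TCP pose, the force and the opening at its end, in the units of the state.
- manip.sense(): the state, without advancing time (a new reading comes with each control period).
- manip.grab_frame(name): name is "scene" or "top"; returns a dict with "color" (420x560x3 uint8, red, green, blue), "vertical_fov" (degrees; the focal length in pixels is half the picture's height over the tangent of half this angle, whatever the lens; pixels are square), "cx", "cy" (the principal point, pixels), "dist" ([k1, k2, p1, p2, k3] as OpenCV has them; the pictures are not rectified), "view" (4x4, takes a point from world to camera coordinates). Camera axes: x right, y up, looking along -z (the intrinsics and any distortion apply to the point x, -y, -z); pixel columns grow to the right and rows downward; lengths in m; the calibration is good to about 2 mm. A picture is of the moment at which its call begins. There is no depth.
- manip.finish_job(): hands the job in, once; it reports no verdict.
The state is a dict: "clock": time; "joint_pos": joint angles; "qvel": joint speeds; "joint_efforts": joint torques, N m; "eef_pos": TCP position; "tool_rot": TCP orientation; "ft_force": force on the tool from outside, world axes, zero at the start; "wrist_torque": the same for the moment, N m; "gripper_width": opening from 0.0 (shut) to 1.0 (fully open).
Only numpy, scipy, OpenCV 4.12 (cv2) and the standard library are available. Lean on these libraries where they do the work, as an engineer would, in place of code of your own. Each camera call takes 0.05 s, during which the arm holds its last target.

TASK

The beaker is to stir three steps faster: with a fingertip, push the black pointer knob on the stirrer's panel clockwise (seen from above) by exactly three clicks from where it stands now, without running past, and leave it resting in that click. Then press the green start button fully down and let it come back up. Only push and press, never pinch the knob, and leave the beaker, the bottle and the timer where they stand.

Things in the scene. Friction and masses are not known exactly. Their poses are not given: they have to be found in the camera images.
- stirrer: White magnetic stirrer, fixed, 240 mm wide. Origin at counter level under the knob deck's middle; x to the rear, y left, z up. Light grey control panel 50 mm above the counter, x -62 to +60 mm. Behind it the housing (x 66 to 206 mm) is 72 mm high, with a white round plate (128 mm across, centre x 135 mm, top at 82 mm). Knob axis at x 0, y +45 mm; start button at x 0, y -85 mm.
- selector (a joint): Knob angle, rad, grows clockwise from above. Nine clicks 0.5236 apart, 0 (stop) to 4.189 (stop), each with a black mark on the panel (ring at 0, then lines). At 0 the pointer is 120 degrees counter-clockwise of the stirrer's x axis. Starts resting in one of the first four clicks. Changes over half way between clicks and snaps into the nearer; needs about 0.07 N m (2 N at 35 mm).
- pointer_tip (a point): Middle of the top edge of the pointer's outer end, 46 mm from the knob axis, 79 mm above the counter; x outward along the pointer, z up. The pointer is a bar 12 mm wide, 6 to 29 mm above the panel, on one side of a hub 30 mm across and 30 mm high; white line on top. Round the hub a flat skirt, 50 mm across, 6 mm high.
- selector_centre (a point): Top of the knob's hub on its axis, 80 mm above the counter.
- start_top (a point): Middle of the top face of the round green start button, 30 mm across, in a black housing on the panel.
- start (a joint): Travel of the start button, m: 0 up, 0.006 fully down; it counts as pressed beyond 0.004. Sprung, about 5 N fully down; comes back up by itself.
- beaker: Loose clear beaker, 56 mm across, 70 mm high, standing near the middle of the stirring plate; origin at the middle of its underside. To be left alone.
- bottle: Loose round bottle with a black cap, 54 mm across, 105 mm high, standing on the counter to the right of the stirrer; origin at the middle of its underside. To be left alone.
- timer: Loose white bench timer, 62 x 66 x 18 mm, lying on the counter to the left of the stirrer; origin at the middle of its underside. To be left alone.

How it is judged:
By the outcome, as a careful person would: the job done as asked, in the order asked, and still so for the second after the job is handed in, with the robot touching nothing.
It also fails if it takes over 46 s, if anything falls off the work surface, if the arm or the gripper's body presses on something with over 40 N, if the wrist force passes 120 N, or if a joint passes its speed limit or range.

## Working session

There is one attempt and no reset: what is moved stays moved. The work goes in short steps, Python scripts to look and compute and a tool call to move; the robot and the scene stay as the last step left them, time stands still between calls to the robot, and variables do not carry over. Pictures are saved under pics/ and viewed, and the job is handed in when it is done.

Besides the shell and the picture viewer there is one more tool, called after "Call:" by a JSON object that holds its "fn" and its "kwargs", one argument or row to a line. arm_command: Moves the arm, as the interface text tells. Its arguments: {"type":"object","properties":{"commands":{"type":"array"},"newtons":{"type":"number"}},"required":["commands"]}

```bash
mkdir -p pics; ls
cat > h.py <<'E'
import numpy as np,cv2
from station import manip
def K(f):
    h,w=f["color"].shape[:2]; fl=h/2/np.tan(np.radians(f["vertical_fov"])/2)
    return np.array([[fl,0,f["cx"]],[0,fl,f["cy"]],[0,0,1.]])
def proj(f,P):
    P=np.atleast_2d(P).astype(float); V=np.array(f["view"])
    c=P@V[:3,:3].T+V[:3,3]; c=c*[1,-1,-1]
    return cv2.projectPoints(c.reshape(-1,1,3),np.zeros(3),np.zeros(3),K(f),np.array(f["dist"],float))[0].reshape(-1,2)
def ray(f,uv,z):
    u=cv2.undistortPoints(np.array(uv,float).reshape(-1,1,2),K(f),np.array(f["dist"],float)).reshape(-1,2)
    V=np.array(f["view"]);R=V[:3,:3];o=-R.T@V[:3,3]
    d=np.c_[u[:,0],-u[:,1],-np.ones(len(u))]@R
    return o+d*((z-o[2])/d[:,2])[:,None]
E
python3 - <<'E'
from h import *
for n in("scene","top"):
    f=manip.grab_frame(n); cv2.imwrite(f"pics/{n}0.png",f["color"][:,:,::-1]); np.save(f"pics/{n}0.npy",f,allow_pickle=True)
    V=np.array(f["view"]);print(n,f["vertical_fov"],f["cx"],f["cy"],f["dist"],-V[:3,:3].T@V[:3,3])
print(manip.sense())
E
```

```text
pics
scene 45.38303217977807 278.2543360421738 209.7721693865341 [-0.01282014  0.          0.          0.          0.        ] [-0.06053154 -0.56849686  0.43451194]
top 50.102001162590454 276.1982275932425 202.67182502544136 [0.0348408 0.        0.        0.        0.       ] [ 0.5221778  -0.04368193  0.96673925]
{'clock': 0.1, 'joint_pos': array([ 1.24443377,  0.33277651, -0.06470867,  1.46085786,  0.02158354,
        1.34988522, -0.08848774]), 'qvel': array([-4.35987189e-04, -3.17757948e-03,  1.31847971e-03, -1.97737239e-04,
        2.13668013e-05, -4.62571188e-04, -1.86460252e-03]), 'joint_efforts': array([ 6.87545034e-04, -6.26747417e+01,  4.89535835e-02, -3.92432106e+01,
        1.63813296e-02,  6.92413174e-03,  4.27897623e-05]), 'eef_pos': array([ 0.18684106, -0.5960305 ,  0.19881536]), 'tool_rot': array([ 8.05961082e-01, -5.91968203e-01, -5.07329727e-04, -3.49672025e-04]), 'ft_force': array([-0.52696984, -1.13082509,  0.45126844]), 'wrist_torque': array([-0.00774035,  0.03806728,  0.05617009]), 'gripper_width': 1.0013534997514666}
```

View pics/scene0.png

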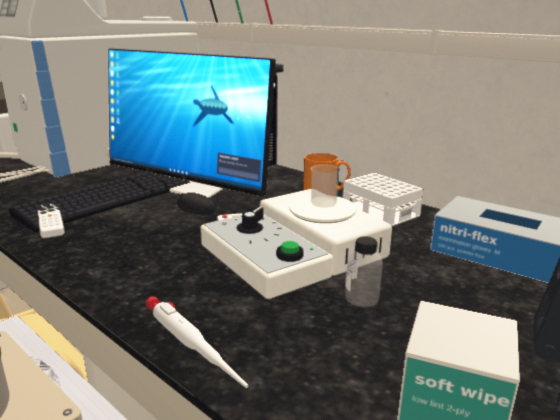

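View pics/top0.png

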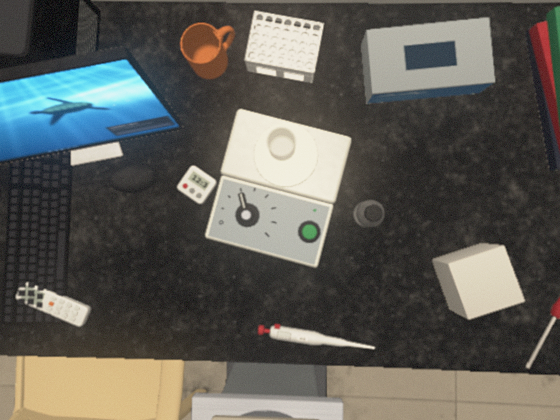

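Run:
```python
import cv2
a=cv2.imread("pics/top0.png")[165:275,195:345]; cv2.imwrite("pics/topc.png",cv2.resize(a,None,fx=5,fy=5,interpolation=cv2.INTER_CUBIC))
```

```text
(no output)
```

View pics/topc.png

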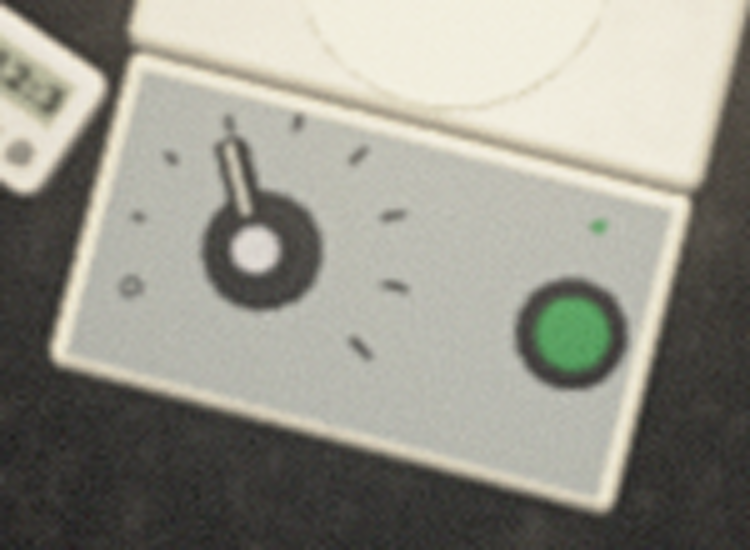

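The crop shows the hub top at crop (256,249), the pointer end near (230,143), and the marks running clockwise from the ring at (131,287). The pointer appears to be at mark 3. Next I'll fit the pose.

```bash
python3 - <<'E'
from h import *
from scipy.optimize import least_squares
f=np.load("pics/top0.npy",allow_pickle=True).item()
full=lambda p:(np.array(p,float)+.5)/5-.5+[195,165]
m=full([(131,287),(138,216),(170,157),(228,122),(297,122),(358,154),(392,215),(396,287),(360,347)])
M=ray(f,m,.05)[:,:2]
hub=ray(f,full([(256,249)]),.08)[0]; tip=ray(f,full([(230,141)]),.079)[0]
lin=ray(f,full([(246,213),(231,143)]),.079)
btn=[ray(f,full([(572,334)]),z)[0] for z in(.05,.06,.07,.08)]
c=least_squares(lambda p:np.hypot(*(M-p[:2]).T)-p[2],[*hub[:2],.05]).x
print("marks c",c,"hub",hub,"tip",tip, np.linalg.norm(tip-hub)); print("btn",btn)
ang=np.degrees(np.unwrap(np.arctan2(*(M-c[:2]).T[::-1]),period=2*np.pi));print(ang)
yaw=np.mean(ang-120+30*np.arange(9));print("yaw",yaw)
d=tip-hub;print("ptr ang world",np.degrees(np.arctan2(d[1],d[0])),"line",np.degrees(np.arctan2(*(lin[1]-lin[0])[1::-1])))
y=np.radians(yaw);R=np.array([[np.cos(y),-np.sin(y)],[np.sin(y),np.cos(y)]])
o=c[:2]-R@[0,.045]
print("o",o,"o from hub",hub[:2]-R@[0,.045],"btn pred",o+R@[0,-.085])
# panel corners
for n,p in dict(tl=(135,62),tr=(690,200),bl=(55,355),br=(608,508)).items():
    print(n,(ray(f,full([p]),.05)[0,:2]-o)@R)
s=np.load("pics/scene0.npy",allow_pickle=True).item()
h3=np.r_[c[:2],.08];b=np.r_[o+R@[0,-.085],.07]
print(proj(s,[h3,np.r_[hub[:2],.08],b]))
bk=ray(s,[(250,216)],.08);print("hub scene",bk)
print("bottle",ray(f,[(373,211)],.105),(ray(f,[(373,211)],.105)[0,:2]-o)@R)
E
python3 - <<'E'
import cv2
a=cv2.imread("pics/scene0.png")[190:300,190:340]; cv2.imwrite("pics/scenec.png",cv2.resize(a,None,fx=5,fy=5,interpolation=cv2.INTER_CUBIC))
E
```

```text
marks c [0.53583549 0.0470395  0.05530291] hub [0.53683762 0.04731321 0.08      ] tip [0.57949617 0.05888995 0.079     ] 0.044212804951078044
btn [array([ 0.50570732, -0.0792876 ,  0.05      ]), array([ 0.50588698, -0.07889921,  0.06      ]), array([ 0.50606665, -0.07851081,  0.07      ]), array([ 0.50624631, -0.07812242,  0.08      ])]
[ 105.65291678   75.04871587   45.93159008   16.9298079   -12.68302227
  -42.22400256  -72.25979978 -103.17216916 -132.98907237]
yaw -13.307226167698
ptr ang world 15.183320942828674 line 13.618810432499782
o [0.52547772 0.00324776] o from hub [0.52647986 0.00352147] btn pred [ 0.50591306 -0.07946998]
tl [0.06246388 0.11652917]
tr [ 0.06456962 -0.11761748]
bl [-0.06198973  0.11729654]
br [-0.06457132 -0.11640706]
[[248.57357326 213.65609695]
 [248.85795066 213.46634324]
 [289.38036697 244.41765465]]
hub scene [[0.52979828 0.03717373 0.08      ]]
bottle [[ 0.54838148 -0.19777781  0.105     ]] [ 0.06855934 -0.19035619]
```

View pics/scenec.png

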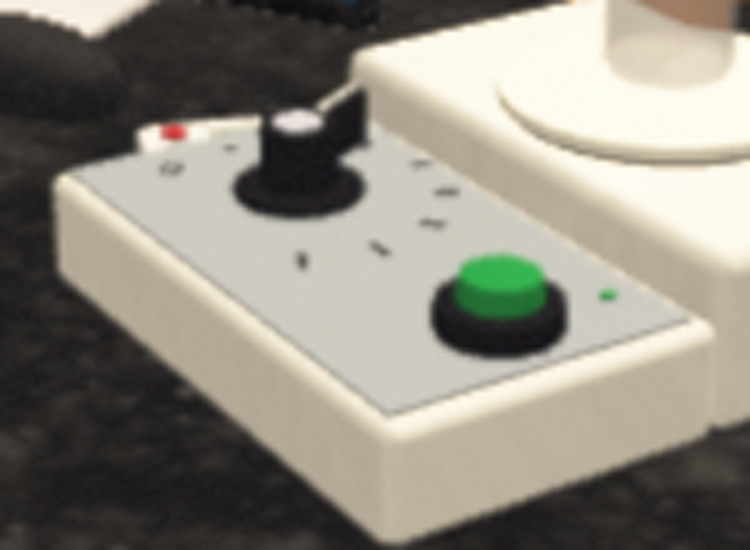

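```bash
cat > plan.py <<'E'
from h import *
from scipy.spatial.transform import Rotation as Ro
C=np.array([.5363,.0472]);YAW=-13.3
def knob(click,gap,r=.035):   # finger centre on the ccw side, pushing with +y, tool x along pointer
    a=np.radians(120-30*click+YAW)
    p=np.array([np.cos(a),np.sin(a)]);n=np.array([-p[1],p[0]])
    return C+r*p+(.017+gap)*n, np.degrees(a)
def plan(pos,head,n,show=5):
    s=manip.sense();P=np.array(s["eef_pos"]);R=Ro.from_quat(s["tool_rot"])
    T=Ro.from_quat([np.cos(np.radians(head)/2),np.sin(np.radians(head)/2),0,0])
    rv=(R.inv()*T).as_rotvec()/n; dp=(np.array(pos)-P)/n
    x=R.as_matrix()[:,0]
    print("t",round(s["clock"],2),"P",P.round(4),"head",np.degrees(np.arctan2(x[1],x[0])).round(2),"F",np.round(s["ft_force"],1),"w",round(s["gripper_width"],3),"q",np.round(s["joint_pos"],2))
    for i in range(min(n,show)):
        print((R.inv().apply(dp)/.075).round(2).tolist(),(rv/.08).round(2).tolist()); R=R*Ro.from_rotvec(rv)
E
python3 - <<'E'
from plan import *
p,h=knob(3,.010);print(p,h);plan([*p,.2],h,20,20)
E
```

```text
[0.56206505 0.08311883] 16.7
t 0.1 P [ 0.1868 -0.596   0.1988] head -72.59 F [-0.5 -1.1  0.5] w 1.001 q [ 1.24  0.33 -0.06  1.46  0.02  1.35 -0.09]
[-0.36, -0.37, -0.0] [-0.0, 0.0, -0.97]
[-0.33, -0.4, -0.0] [-0.0, 0.0, -0.97]
[-0.29, -0.43, -0.0] [-0.0, 0.0, -0.97]
[-0.26, -0.45, -0.0] [-0.0, 0.0, -0.97]
[-0.23, -0.47, -0.0] [-0.0, 0.0, -0.97]
[-0.19, -0.48, -0.0] [-0.0, 0.0, -0.97]
[-0.15, -0.49, -0.0] [-0.0, 0.0, -0.97]
[-0.11, -0.51, -0.0] [-0.0, 0.0, -0.97]
[-0.07, -0.51, -0.0] [-0.0, 0.0, -0.97]
[-0.03, -0.52, -0.0] [-0.0, 0.0, -0.97]
[0.01, -0.52, -0.0] [-0.0, 0.0, -0.97]
[0.05, -0.51, -0.0] [-0.0, 0.0, -0.97]
[0.09, -0.51, -0.0] [-0.0, 0.0, -0.97]
[0.13, -0.5, -0.0] [-0.0, 0.0, -0.97]
[0.17, -0.49, -0.0] [-0.0, 0.0, -0.97]
[0.2, -0.48, -0.0] [-0.0, 0.0, -0.97]
[0.24, -0.46, -0.0] [-0.0, 0.0, -0.97]
[0.28, -0.44, -0.0] [-0.0, 0.0, -0.97]
[0.31, -0.41, -0.0] [-0.0, 0.0, -0.97]
[0.34, -0.39, -0.0] [-0.0, 0.0, -0.97]
```

Call:
{"fn": "arm_command", "kwargs": {
  "commands": [
    [-1,[-0.36,-0.37,0],[0,0,-0.97]],
    [-1,[-0.33,-0.4,0],[0,0,-0.97]],
    [-1,[-0.29,-0.43,0],[0,0,-0.97]],
    [-1,[-0.26,-0.45,0],[0,0,-0.97]],
    [-1,[-0.23,-0.47,0],[0,0,-0.97]]
  ]
}}

```text
clock: 0.6
eef_pos: [0.2816, -0.4243, 0.1992]
tool_rot: [0.906, -0.424, -0.0, -0.0]
ft_force: [0.6, 0.0, -0.0]
gripper_width: 0.143
```

Call:
{"fn": "arm_command", "kwargs": {
  "commands": [
    [-1,[-0.19,-0.48,0],[0,0,-0.97]],
    [-1,[-0.15,-0.49,0],[0,0,-0.97]],
    [-1,[-0.11,-0.51,0],[0,0,-0.97]],
    [-1,[-0.07,-0.51,0],[0,0,-0.97]],
    [-1,[-0.03,-0.52,0],[0,0,-0.97]]
  ]
}}

```text
clock: 1.1
eef_pos: [0.3758, -0.255, 0.1994]
tool_rot: [0.97, -0.242, -0.0, 0.0]
ft_force: [0.8, -1.2, -0.3]
gripper_width: -0.001
```

Run:
```python
from plan import *
p,h=knob(3,.010);print(p,h);plan([*p,.2],h,10,10)
```

```text
[0.56206505 0.08311883] 16.7
t 1.1 P [ 0.3758 -0.255   0.1994] head -27.96 F [ 0.8 -1.2 -0.3] w -0.001 q [ 0.93 -0.03 -0.42  1.87 -0.01  1.3   0.02]
[0.01, -0.51, -0.0] [0.0, 0.0, -0.97]
[0.05, -0.51, -0.0] [0.0, 0.0, -0.97]
[0.09, -0.51, -0.0] [0.0, 0.0, -0.97]
[0.13, -0.5, -0.0] [0.0, 0.0, -0.97]
[0.17, -0.49, -0.0] [0.0, 0.0, -0.97]
[0.2, -0.47, -0.0] [0.0, 0.0, -0.97]
[0.24, -0.46, -0.0] [0.0, 0.0, -0.97]
[0.27, -0.44, -0.0] [0.0, 0.0, -0.97]
[0.31, -0.41, -0.0] [0.0, 0.0, -0.97]
[0.34, -0.39, -0.0] [0.0, 0.0, -0.97]
```

Tracking is good, so I'll continue.

Call:
{"fn": "arm_command", "kwargs": {
  "commands": [
    [-1,[0.01,-0.51,0],[0,0,-0.97]],
    [-1,[0.05,-0.51,0],[0,0,-0.97]],
    [-1,[0.09,-0.51,0],[0,0,-0.97]],
    [-1,[0.13,-0.5,0],[0,0,-0.97]],
    [-1,[0.17,-0.49,0],[0,0,-0.97]]
  ]
}}

```text
clock: 1.6
eef_pos: [0.4704, -0.0867, 0.1994]
tool_rot: [0.999, -0.05, -0.0, 0.0]
ft_force: [0.3, -0.5, -0.1]
gripper_width: 0.002
```

Call:
{"fn": "arm_command", "kwargs": {
  "commands": [
    [-1,[0.2,-0.47,0],[0,0,-0.97]],
    [-1,[0.24,-0.46,0],[0,0,-0.97]],
    [-1,[0.27,-0.44,0],[0,0,-0.97]],
    [-1,[0.31,-0.41,0],[0,0,-0.97]],
    [-1,[0.34,-0.39,0],[0,0,-0.97]]
  ]
}}

```text
clock: 2.1
eef_pos: [0.5645, 0.082, 0.1992]
tool_rot: [0.99, 0.143, -0.0, 0.0]
ft_force: [-0.0, -0.5, 0.4]
gripper_width: 0.0
```

Run:
```python
from plan import *
p,h=knob(3,.010);plan([*p,.090],h,4)
f=manip.grab_frame("scene"); cv2.imwrite("pics/s1.png",cv2.resize(f["color"][80:290,140:420,::-1],None,fx=2.8,fy=2.8,interpolation=cv2.INTER_CUBIC))
f=manip.grab_frame("top"); cv2.imwrite("pics/t1.png",cv2.resize(f["color"][100:300,150:390,::-1],None,fx=3,fy=3,interpolation=cv2.INTER_CUBIC))
```

```text
t 2.1 P [0.5645 0.082  0.1992] head 16.48 F [-0.  -0.5  0.4] w 0.0 q [ 0.43  0.31 -0.79  1.58  0.22  1.35 -0.1 ]
[-0.01, -0.01, 0.36] [0.0, 0.0, -0.01]
[-0.01, -0.01, 0.36] [0.0, 0.0, -0.01]
[-0.01, -0.01, 0.36] [0.0, 0.0, -0.01]
[-0.01, -0.01, 0.36] [0.0, 0.0, -0.01]
```

View pics/s1.png

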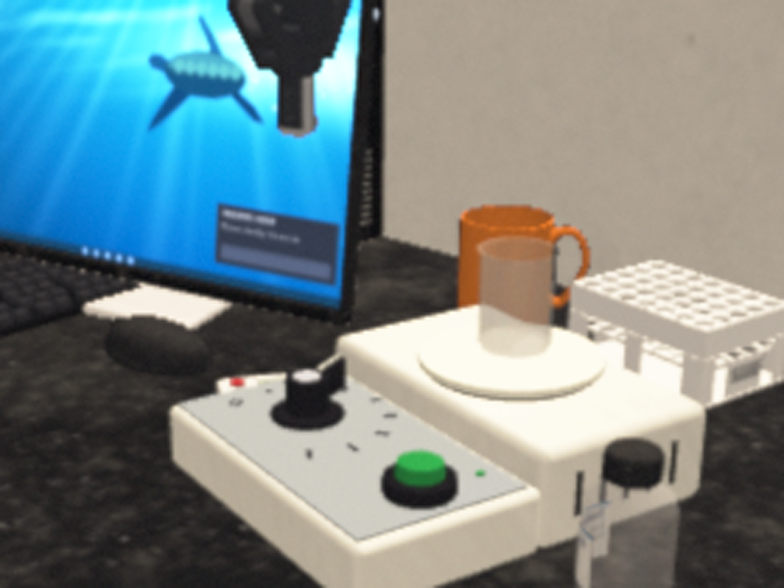

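View pics/t1.png

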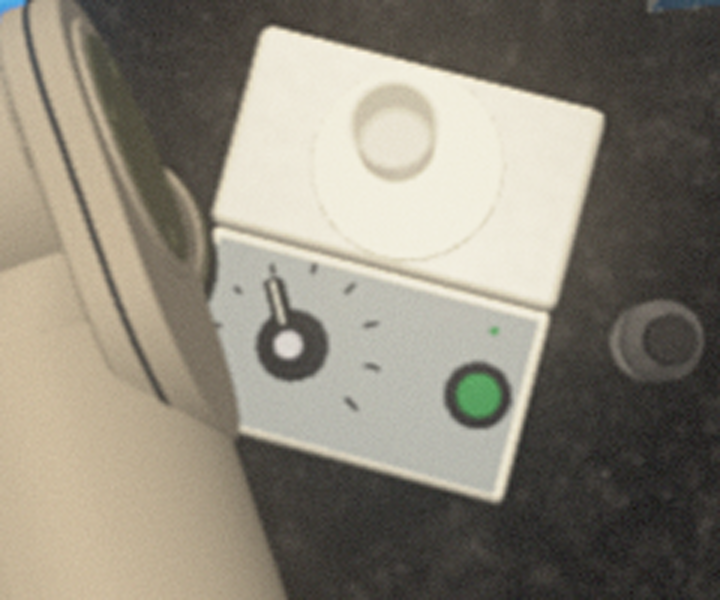

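The top view shows the pointer still at mark 3, with the line end at about (270,283). The shut fingertips are clear and beside the pointer, so I'll descend.

Call:
{"fn": "arm_command", "kwargs": {
  "commands": [
    [-1,[-0.01,0,0.36],[0,0,0]],
    [-1,[-0.01,-0.01,0.36],[0,0,0]],
    [-1,[-0.01,-0.01,0.36],[0,0,0]],
    [-1,[-0.01,-0.01,0.36],[0,0,-0.03]],
    [-1,[0,0,0],[0,0,0]]
  ]
}}

```text
clock: 2.7
eef_pos: [0.5579, 0.0811, 0.088]
tool_rot: [0.99, 0.143, -0.003, -0.0]
ft_force: [-0.9, -0.7, 0.4]
gripper_width: -0.003
```

Run:
```python
from plan import *
p,h=knob(3,.010);plan([*p,.065],h,4,1)
f=manip.grab_frame("scene"); cv2.imwrite("pics/s2.png",cv2.resize(f["color"][150:270,190:340,::-1],None,fx=5,fy=5,interpolation=cv2.INTER_CUBIC))
```

```text
t 2.7 P [0.5579 0.0811 0.088 ] head 16.44 F [-0.9 -0.7  0.4] w -0.003 q [ 0.4   0.39 -0.76  1.72  0.29  1.15 -0.15]
[0.02, -0.0, 0.08] [-0.0, 0.02, -0.01]
```

View pics/s2.png

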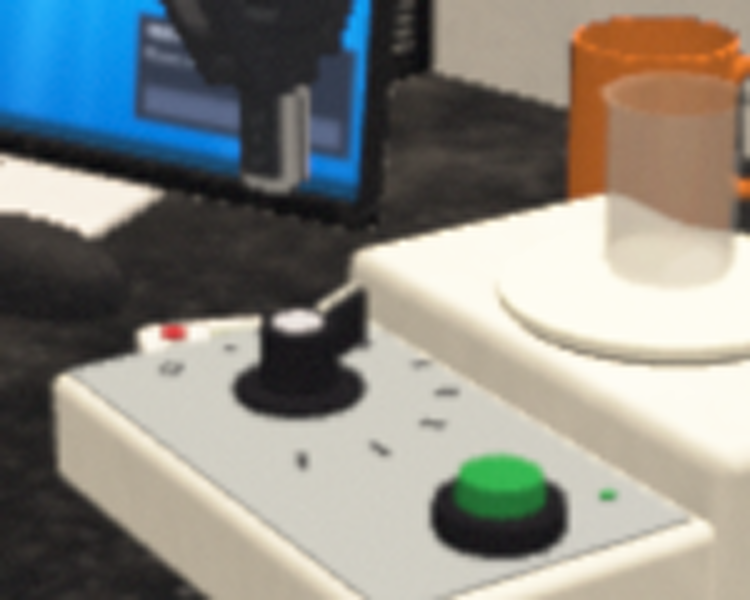

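Run:
```python
from plan import *
f=np.load("pics/scene0.npy",allow_pickle=True).item()
q=proj(f,[[.5579,.0811,.088],[.5579,.0811,.15],[.5645,.082,.1992]]);print(q,(q+.5-[190,150])*5, (q+.5-[140,80])*2.8)
s=manip.sense();print(s["eef_pos"],Ro.from_quat(s["tool_rot"]).as_matrix()[:,2])
```

```text
[[244.27036042 201.88489154]
 [243.68525283 170.85666064]
 [245.45759532 144.37485423]] [[273.85180208 261.92445768]
 [270.92626417 106.78330322]
 [279.7879766  -25.62572884]] [[293.35700916 342.6776963 ]
 [291.71870794 255.7986498 ]
 [296.68126689 181.64959185]]
[0.55926649 0.08154038 0.09033073] [-3.33892511e-03 -3.68415561e-04 -9.99994358e-01]
```

Run:
```python
from plan import *
f=manip.grab_frame("scene"); print(proj(f,[manip.sense()["eef_pos"]]));cv2.imwrite("pics/s3.png",cv2.resize(f["color"][0:260,150:400,::-1],None,fx=2.3,fy=2.3,interpolation=cv2.INTER_CUBIC))
print(manip.sense()["eef_pos"], manip.sense()["ft_force"])
f=manip.grab_frame("top"); print((proj(f,[manip.sense()["eef_pos"]])-[150,100])*3);cv2.imwrite("pics/t3.png",cv2.resize(f["color"][100:300,150:390,::-1],None,fx=3,fy=3,interpolation=cv2.INTER_CUBIC))
```

```text
[[244.88869547 199.51738856]]
[0.56043804 0.0819319  0.09191876] [ 0.71080967  0.47097958 -0.43992752]
[[233.01784154 304.34260696]]
```

View pics/s3.png

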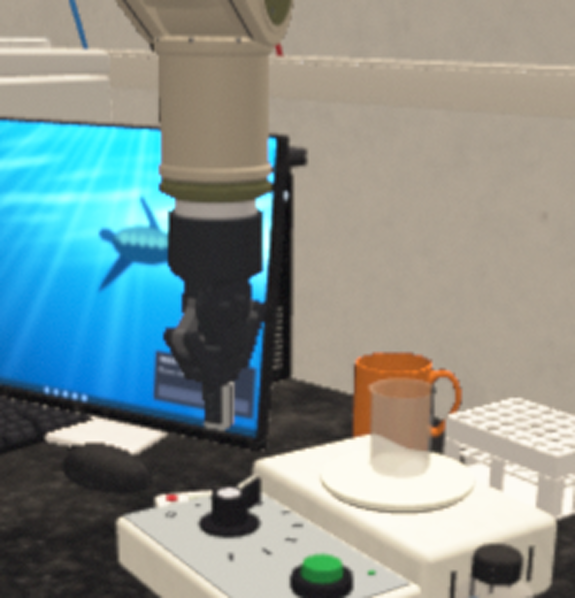

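View pics/t3.png

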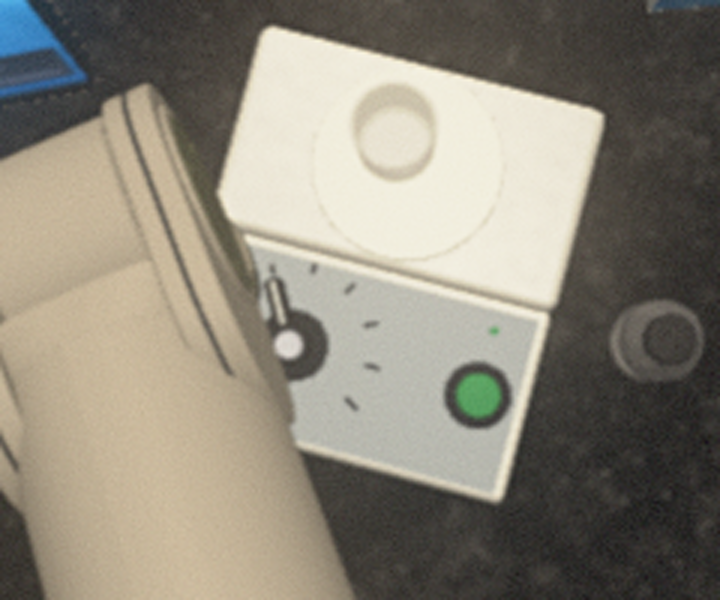

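The scene view shows the tip at about (245,186) full-frame, roughly 13 px above the projected TCP. That could mean the tip really sits higher. I'll descend carefully and compare again.

Call:
{"fn": "arm_command", "kwargs": {
  "commands": [
    [-1,[0,0,0.12],[0,0,0]],
    [-1,[0,0,0.12],[0,0,0]],
    [-1,[0,0,0.1],[0,0,0]],
    [-1,[0,0,0],[0,0,0]],
    [-1,[0,0,0],[0,0,0]]
  ]
}}

```text
clock: 3.35
eef_pos: [0.5604, 0.0822, 0.0659]
tool_rot: [0.99, 0.143, -0.0, -0.0]
ft_force: [0.6, -0.5, -0.6]
gripper_width: -0.004
```

```bash
cat > look.py <<'E'
from plan import *
import sys
n=sys.argv[1]
s=manip.sense();R=Ro.from_quat(s["tool_rot"]).as_matrix()
f=manip.grab_frame("scene"); q=proj(f,[s["eef_pos"]]);print("tcp px crop",(q+.5-[190,160])*5, s["eef_pos"].round(4),np.degrees(np.arctan2(R[1,0],R[0,0])).round(1),s["ft_force"].round(1),"t",s["clock"])
cv2.imwrite(f"pics/s{n}.png",cv2.resize(f["color"][160:280,190:340,::-1],None,fx=5,fy=5,interpolation=cv2.INTER_CUBIC))
f=manip.grab_frame("top");cv2.imwrite(f"pics/t{n}.png",cv2.resize(f["color"][165:275,195:345,::-1],None,fx=4,fy=4,interpolation=cv2.INTER_CUBIC))
E
python3 look.py 4
```

```text
tcp px crop [[277.57675476 262.99009234]] [0.5604 0.0822 0.0659] 16.5 [ 0.6 -0.5 -0.6] t 3.35
```

View pics/s4.png

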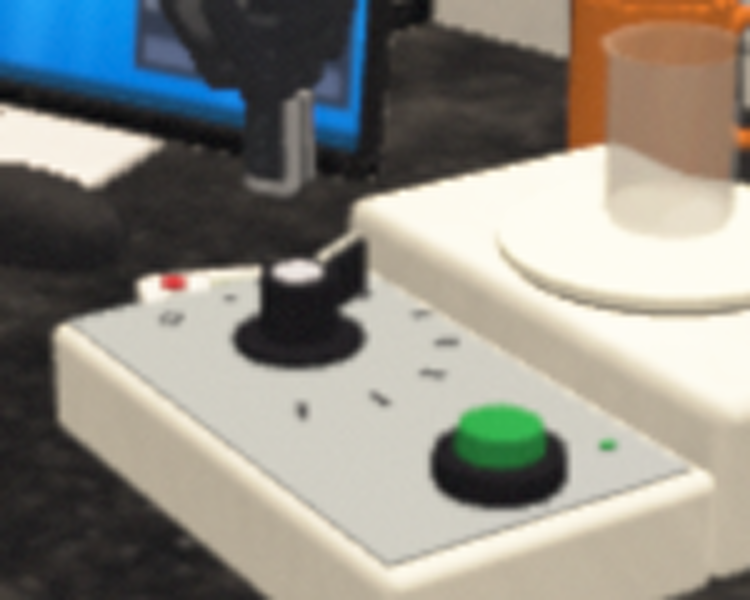

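Run:
```python
from plan import *
plan([.56,.082,.12],16.7,2)
plan([.43,.0,.12],16.7,5,1)
```

```text
t 3.45 P [0.5607 0.0823 0.0663] head 16.47 F [-1.  -0.8  0.1] w -0.001 q [ 0.39  0.42 -0.75  1.74  0.32  1.1  -0.17]
[-0.01, 0.0, -0.36] [0.0, -0.0, -0.02]
[-0.01, 0.0, -0.36] [0.0, -0.0, -0.02]
t 3.45 P [0.5607 0.0823 0.0663] head 16.47 F [-1.  -0.8  0.1] w -0.001 q [ 0.39  0.42 -0.75  1.74  0.32  1.1  -0.17]
[-0.4, 0.11, -0.14] [0.0, -0.0, -0.01]
```

Call:
{"fn": "arm_command", "kwargs": {
  "commands": [
    [-1,[0,0,-0.4],[0,0,0]],
    [-1,[0,0,-0.4],[0,0,0]],
    [-1,[-0.6,0.19,0],[0,0,0]],
    [-1,[-0.6,0.19,0],[0,0,0]],
    [-1,[-0.6,0.19,0],[0,0,0]]
  ]
}}

```text
clock: 3.95
eef_pos: [0.442, 0.0024, 0.1261]
tool_rot: [0.99, 0.143, 0.0, -0.0]
ft_force: [-0.9, -0.3, 0.8]
gripper_width: 0.0
```

Call:
{"fn": "arm_command", "kwargs": {
  "commands": [
    [-1,[0,0,0],[0,0,0]],
    [-1,[0,0,0],[0,0,0]]
  ]
}}

```text
clock: 4.15
eef_pos: [0.4433, 0.002, 0.1268]
tool_rot: [0.99, 0.142, 0.001, 0.001]
ft_force: [0.6, 0.4, 1.3]
gripper_width: -0.0
```

Run:
```python
from plan import *
s=manip.sense()
print(s["eef_pos"],s["clock"])
for n in("scene","top"):
    f=manip.grab_frame(n); np.save(f"pics/{n}5.npy",f,allow_pickle=True); q=proj(f,[s["eef_pos"]])[0]; o=np.clip((q-[75,75]).astype(int),0,None);print(n,q,o,(q-o+.5)*5)
    cv2.imwrite(f"pics/{n}5.png",cv2.resize(f["color"][o[1]:o[1]+120,o[0]:o[0]+150,::-1],None,fx=5,fy=5,interpolation=cv2.INTER_CUBIC))
```

```text
[0.44326698 0.00196507 0.12676848] 4.15
scene [226.88757373 210.17673167] [151 135] [381.93786864 378.38365837]
top [266.19993712 264.75352985] [191 189] [378.49968562 381.26764926]
```

View pics/scene5.png

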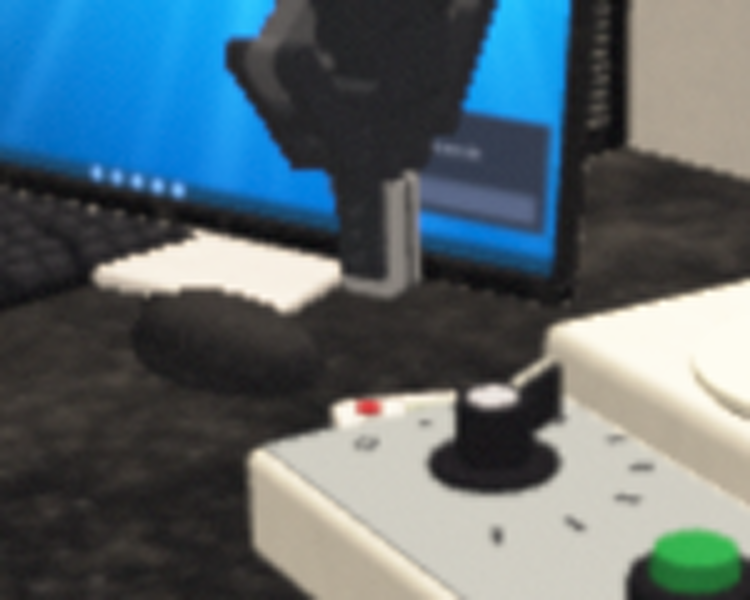

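View pics/top5.png

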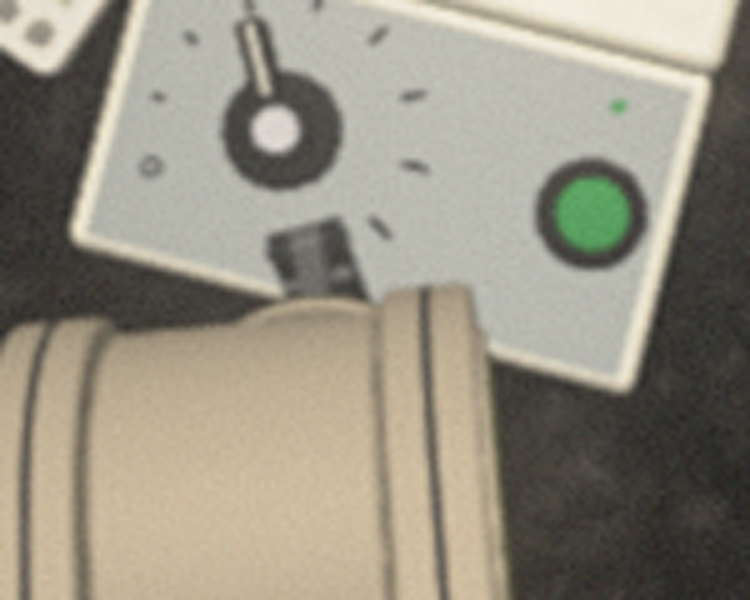

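Run:
```python
from plan import *
s=np.load("pics/scene5.npy",allow_pickle=True).item();t=np.load("pics/top5.npy",allow_pickle=True).item()
ps=np.array([375,288])/5+.5*.2-.5+[151,135]
for z in(.05,.08,.1,.12,.127,.14,.16):
    print(z,ray(s,[ps],z)[0,:2].round(3),[ray(t,[np.array(p)/5-.4+[191,189]],z)[0,:2].round(3) for p in((268,240),(340,218),(312,240))])
cv2.imwrite("pics/top5f.png",t["color"][:,:,::-1])
cv2.imwrite("pics/scene5f.png",s["color"][:,:,::-1])
```

```text
0.05 [0.639 0.226] [array([0.492, 0.052]), array([0.502, 0.023]), array([0.492, 0.034])]
0.08 [0.584 0.164] [array([0.493, 0.049]), array([0.502, 0.021]), array([0.493, 0.032])]
0.1 [0.548 0.122] [array([0.494, 0.047]), array([0.503, 0.02 ]), array([0.494, 0.03 ])]
0.12 [0.511 0.081] [array([0.494, 0.045]), array([0.503, 0.018]), array([0.495, 0.029])]
0.127 [0.499 0.067] [array([0.495, 0.044]), array([0.503, 0.018]), array([0.495, 0.028])]
0.14 [0.475 0.04 ] [array([0.495, 0.043]), array([0.504, 0.017]), array([0.495, 0.027])]
0.16 [ 0.439 -0.002] [array([0.496, 0.041]), array([0.504, 0.015]), array([0.496, 0.025])]
```

View pics/top5f.png

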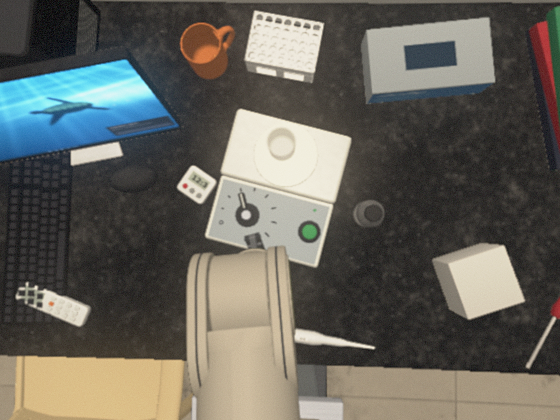

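View pics/scene5f.png

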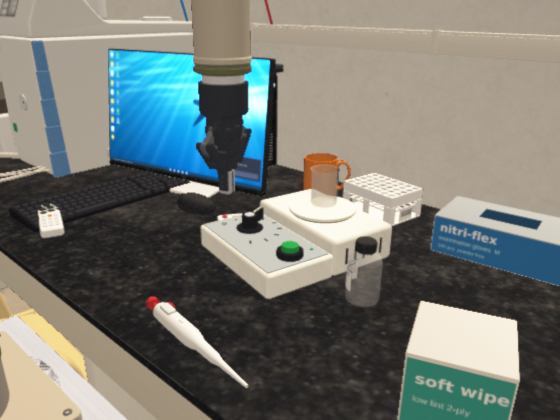

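Run:
```python
from plan import *
s=np.load("pics/scene5.npy",allow_pickle=True).item();t=np.load("pics/top5.npy",allow_pickle=True).item()
for b in((.443,.002),(.484,.048),(.49,.03)):
  for z in(.1,.127,.16,.2,.3,.4):
    print(b,z,"scene",proj(s,[[*b,z]])[0].round(0),"top",proj(t,[[*b,z]])[0].round(0),"topcrop",((proj(t,[[*b,z]])[0]-[191,189])*5).round(0))
print(manip.sense()["tool_rot"],manip.sense()["joint_pos"])
```

```text
(0.443, 0.002) 0.1 scene [227. 225.] top [267. 264.] topcrop [380. 373.]
(0.443, 0.002) 0.127 scene [227. 210.] top [266. 265.] topcrop [376. 380.]
(0.443, 0.002) 0.16 scene [226. 191.] top [265. 267.] topcrop [371. 388.]
(0.443, 0.002) 0.2 scene [225. 167.] top [264. 269.] topcrop [364. 400.]
(0.443, 0.002) 0.3 scene [223. 103.] top [260. 276.] topcrop [343. 434.]
(0.443, 0.002) 0.4 scene [221.  32.] top [254. 285.] topcrop [314. 481.]
(0.484, 0.048) 0.1 scene [227. 211.] top [244. 242.] topcrop [263. 263.]
(0.484, 0.048) 0.127 scene [226. 197.] top [242. 242.] topcrop [256. 266.]
(0.484, 0.048) 0.16 scene [226. 179.] top [240. 243.] topcrop [246. 270.]
(0.484, 0.048) 0.2 scene [225. 156.] top [237. 244.] topcrop [232. 275.]
(0.484, 0.048) 0.3 scene [223.  96.] top [229. 247.] topcrop [191. 291.]
(0.484, 0.048) 0.4 scene [221.  31.] top [218. 251.] topcrop [137. 312.]
(0.49, 0.03) 0.1 scene [236. 213.] top [253. 239.] topcrop [310. 248.]
(0.49, 0.03) 0.127 scene [236. 198.] top [252. 239.] topcrop [304. 251.]
(0.49, 0.03) 0.16 scene [236. 180.] top [250. 240.] topcrop [296. 254.]
(0.49, 0.03) 0.2 scene [235. 158.] top [248. 241.] topcrop [285. 259.]
(0.49, 0.03) 0.3 scene [234.  97.] top [241. 243.] topcrop [252. 272.]
(0.49, 0.03) 0.4 scene [232.  31.] top [233. 247.] topcrop [208. 290.]
[ 9.89630438e-01  1.43635125e-01  7.39979742e-04 -1.36606348e-05] [ 0.67790591  0.03636987 -0.78887115  1.97561681  0.02832723  1.13901607
  0.16581377]
```

In the top view, the dark block near crop (310,235) runs along the tool's x axis and reaches about 57 mm out. That makes it an outer knuckle, not the tip, so the horizontal position is fine. The scene view puts the tip about 30 mm above the reported TCP. I'll check the height with a gentle touch on bare panel.

Call:
{"fn": "arm_command", "kwargs": {
  "commands": [
    [-1,[0.29,0.165,0],[0,0,0]],
    [-1,[0.29,0.165,0],[0,0,0]],
    [-1,[0,0,0.35],[0,0,0]],
    [-1,[0,0,0.35],[0,0,0]],
    [-1,[0,0,0],[0,0,0]]
  ]
}}

```text
clock: 4.75
eef_pos: [0.4905, -0.0071, 0.0704]
tool_rot: [0.99, 0.144, -0.002, -0.002]
ft_force: [-0.9, 0.3, 0.4]
gripper_width: 0.004
```

```bash
python3 look.py 6; python3 -c "
from plan import *
plan([.492,-.009,.05],16.7,3,1)"
```

```text
tcp px crop [[311.8102946  374.31997321]] [ 0.4905 -0.0071  0.0704] 16.6 [-0.9  0.3  0.4] t 4.75
t 4.85 P [ 0.4924 -0.0073  0.0737] head 16.56 F [ 0.5 -0.4  0.2] w 0.003 q [ 0.62  0.24 -0.77  1.92  0.19  1.06  0.06]
[-0.0, 0.01, 0.11] [-0.01, 0.0, -0.01]
```

View pics/s6.png

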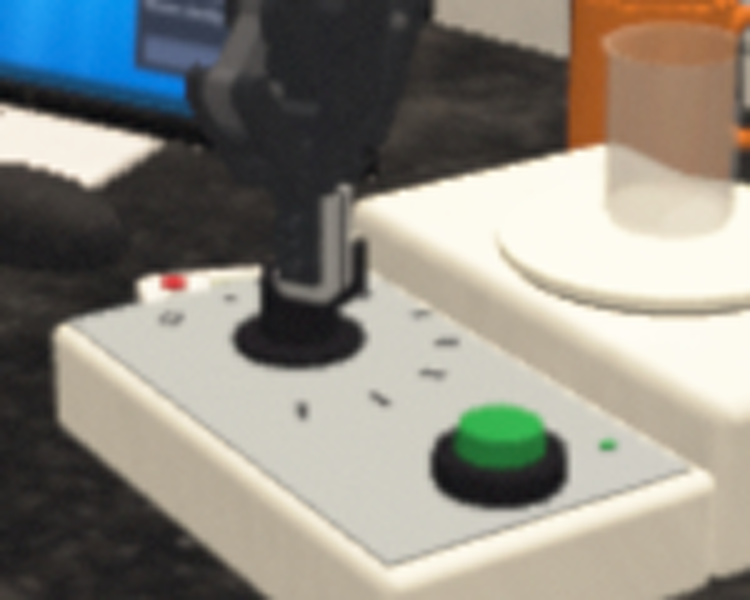

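View pics/t6.png

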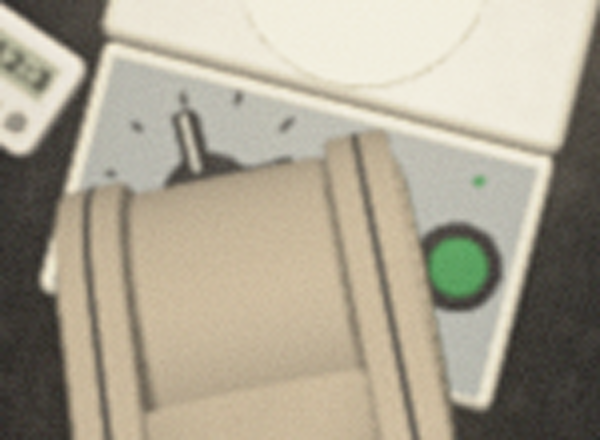

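Call:
{"fn": "arm_command", "kwargs": {
  "commands": [
    [-1,[0,0,0.08],[0,0,0]],
    [-1,[0,0,0.08],[0,0,0]],
    [-1,[0,0,0.04],[0,0,0]],
    [-1,[0,0,0.03],[0,0,0]],
    [-1,[0,0,0.03],[0,0,0]]
  ]
}}

```text
clock: 5.35
eef_pos: [0.492, -0.0086, 0.054]
tool_rot: [0.99, 0.143, 0.0, 0.0]
ft_force: [-0.5, 0.5, -0.5]
gripper_width: -0.001
```

Call:
{"fn": "arm_command", "kwargs": {
  "commands": [
    [-1,[0,0,0.03],[0,0,0]],
    [-1,[0,0,0.03],[0,0,0]],
    [-1,[0,0,0.0],[0,0,0]]
  ]
}}

```text
clock: 5.65
eef_pos: [0.4918, -0.0085, 0.0492]
tool_rot: [0.99, 0.143, -0.0, -0.0]
ft_force: [-0.4, 0.7, -0.7]
gripper_width: 0.001
```

No contact at a reported z of 0.049, so the tip really is higher than the TCP. I'll continue in small steps.

Call:
{"fn": "arm_command", "kwargs": {
  "commands": [
    [-1,[0,0,0.06],[0,0,0]],
    [-1,[0,0,0.06],[0,0,0]],
    [-1,[0,0,0.03],[0,0,0]],
    [-1,[0,0,0.0],[0,0,0]]
  ]
}}

```text
clock: 6.05
eef_pos: [0.4916, -0.0084, 0.0378]
tool_rot: [0.99, 0.143, -0.0, -0.0]
ft_force: [-0.0, 0.4, -0.3]
gripper_width: -0.001
```

```bash
python3 look.py 7
```

```text
tcp px crop [[317.97367802 459.42352766]] [ 0.4916 -0.0084  0.0378] 16.5 [-0.   0.4 -0.3] t 6.05
```

View pics/s7.png

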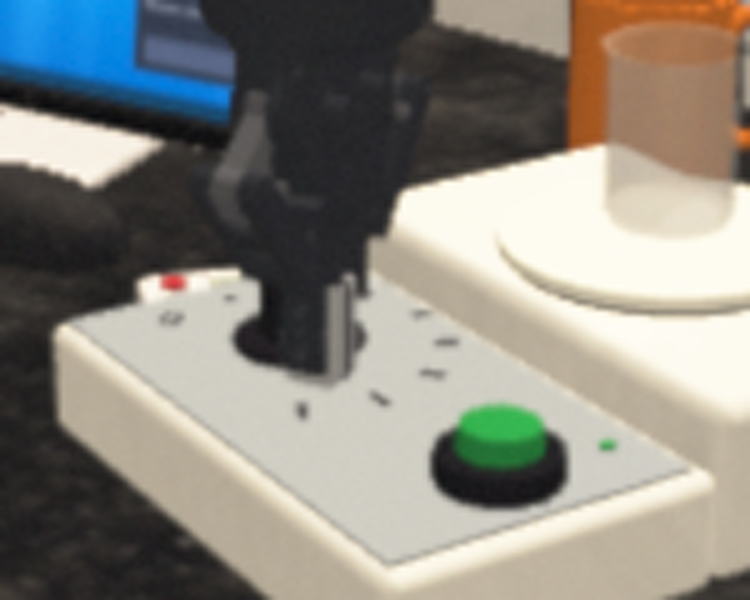

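Call:
{"fn": "arm_command", "kwargs": {
  "commands": [
    [-1,[0,0,0.06],[0,0,0]],
    [-1,[0,0,0.06],[0,0,0]],
    [-1,[0,0,0.03],[0,0,0]],
    [-1,[0,0,0.0],[0,0,0]]
  ]
}}

```text
clock: 6.55
eef_pos: [0.4916, -0.0085, 0.0265]
tool_rot: [0.99, 0.143, -0.0, -0.0]
ft_force: [0.1, -0.0, -0.2]
gripper_width: -0.001
```

Call:
{"fn": "arm_command", "kwargs": {
  "commands": [
    [-1,[0,0,0.02],[0,0,0]],
    [-1,[0,0,0.02],[0,0,0]],
    [-1,[0,0,0.0],[0,0,0]]
  ]
}}

```text
clock: 6.85
eef_pos: [0.4918, -0.0085, 0.0239]
tool_rot: [0.99, 0.143, -0.0, 0.0]
ft_force: [-0.2, -0.8, -0.3]
gripper_width: 0.003
```

Call:
{"fn": "arm_command", "kwargs": {
  "commands": [
    [-1,[0,0,0.02],[0,0,0]],
    [-1,[0,0,0.02],[0,0,0]],
    [-1,[0,0,0.0],[0,0,0]]
  ]
}}

```text
clock: 7.15
eef_pos: [0.4918, -0.0085, 0.0208]
tool_rot: [0.99, 0.143, -0.0, -0.0]
ft_force: [1.2, -0.2, -0.8]
gripper_width: 0.001
```

Call:
{"fn": "arm_command", "kwargs": {
  "commands": [
    [-1,[0,0,0.02],[0,0,0]],
    [-1,[0,0,0.0],[0,0,0]]
  ]
}}

```text
clock: 7.35
eef_pos: [0.4919, -0.0085, 0.0194]
tool_rot: [0.99, 0.143, -0.0, 0.0]
ft_force: [0.0, 0.5, 0.2]
gripper_width: -0.0
```

Call:
{"fn": "arm_command", "kwargs": {
  "commands": [
    [-1,[0,0,0.02],[0,0,0]],
    [-1,[0,0,0.0],[0,0,0]]
  ]
}}

```text
clock: 7.55
eef_pos: [0.4921, -0.0085, 0.0183]
tool_rot: [0.99, 0.143, 0.0, 0.0]
ft_force: [-2.2, -1.0, 5.5]
gripper_width: 0.002
```

```bash
python3 look.py 8
```

```text
tcp px crop [[319.58328469 508.51414856]] [ 0.4921 -0.0085  0.0183] 16.5 [-2.2 -1.   5.5] t 7.55
```

View pics/s8.png

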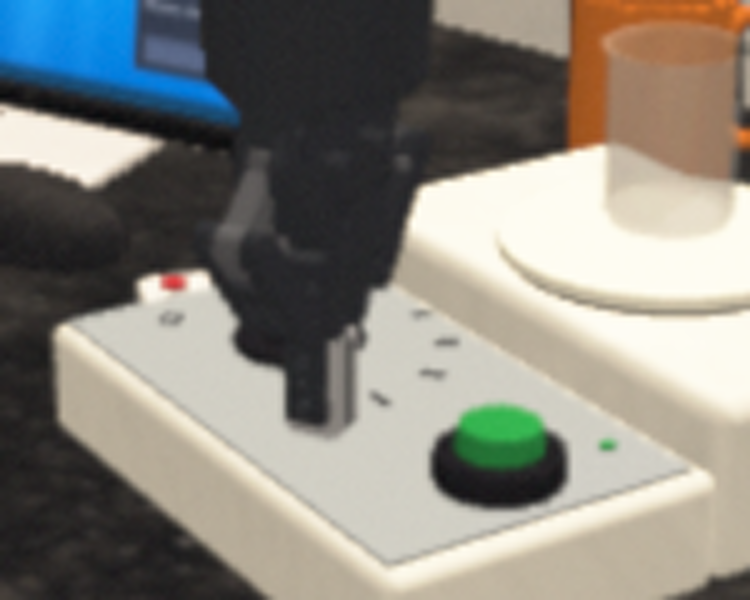

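Run:
```python
from plan import *
f=np.load("pics/scene0.npy",allow_pickle=True).item()
for p in((286,421),(335,437),(354,425)): print(ray(f,[np.array(p)/5-.4+[190,160]],.05)[0].round(4))
R=Ro.from_quat(manip.sense()["tool_rot"]).as_matrix()
c=np.array([.4921,-.0085,.05])
for a,b in((-14.5,11),(14.5,11),(14.5,-11),(-14.5,-11),(0,0)):
  print(a,b,((proj(f,[c+R@np.array([a,b,0])*1e-3])[0]+.4-[190,160])*5).round(0))
```

```text
[0.4878 0.0031 0.05  ]
[ 0.4906 -0.0182  0.05  ]
[ 0.5018 -0.0164  0.05  ]
-14.5 11 [326. 450.]
14.5 11 [366. 417.]
14.5 -11 [311. 405.]
-14.5 -11 [270. 437.]
0 0 [318. 427.]
```

```bash
python3 - <<'E'
from plan import *
f=np.load("pics/top0.npy",allow_pickle=True).item()
y=np.radians(YAW);R=np.array([[np.cos(y),-np.sin(y)],[np.sin(y),np.cos(y)]]);o=C-R@[0,.045];print("o",o)
for p,z in(((282,142),.152),((283,150),.082),((283,160),.082)): print((ray(f,[p],z)[0,:2]-o)@R)
for c in(3,4,5,6):
  p,h=knob(c,0,.033);hh=np.radians(h)
  print(c,p.round(4),h,"knuckle stirrer frame",((p+.06*np.array([np.cos(hh),np.sin(hh)])-o)@R).round(3))
E
python3 - <<'E'
import cv2
a=cv2.imread("pics/top0.png")[105:205,215:355]; cv2.imwrite("pics/tb.png",cv2.resize(a,None,fx=5,fy=5,interpolation=cv2.INTER_CUBIC))
E
```

```text
o [0.52594776 0.00340695]
[0.14549745 0.00736831]
[0.14244552 0.0060754 ]
[0.12318904 0.00106183]
3 [0.563 0.073] 16.7 knuckle stirrer frame [0.072 0.106]
4 [0.5723 0.0562] -13.3 knuckle stirrer frame [0.093 0.062]
5 [0.572  0.0369] -43.3 knuckle stirrer frame [0.089 0.013]
6 [0.5621 0.0205] -73.3 knuckle stirrer frame [ 0.061 -0.027]
```

View pics/tb.png

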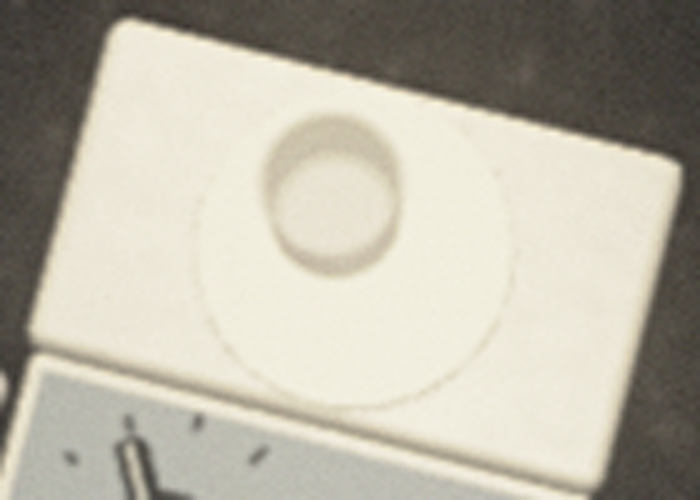

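Contact came at a reported z of about 0.0186, with the true tip at 0.050. The tip is therefore about 31.5 mm above the reported TCP, as the pictures said. The tip footprint is about 12 mm (x) by 22 mm (y). Now I'll go back to the knob.

Call:
{"fn": "arm_command", "kwargs": {
  "commands": [
    [-1,[0,0,-0.3],[0,0,0]],
    [-1,[0,0,-0.6],[0,0,0]],
    [-1,[0.4,-0.3,0],[0,0,0]],
    [-1,[0.4,-0.3,0],[0,0,0]],
    [-1,[0,0,0],[0,0,0]]
  ]
}}

```text
clock: 8.15
eef_pos: [0.5385, 0.0564, 0.0862]
tool_rot: [0.989, 0.145, 0.001, -0.001]
ft_force: [0.5, 1.1, -0.4]
gripper_width: -0.001
```

```bash
python3 -c "
from plan import *
p,h=knob(3,.010,.033);print(p,h);plan([*p,.084],h,2)"
```

```text
[0.56014941 0.0825441 ] 16.7
t 8.15 P [0.5385 0.0564 0.0862] head 16.72 F [ 0.5  1.1 -0.4] w -0.001 q [ 0.49  0.34 -0.79  1.79  0.27  1.12 -0.1 ]
[0.19, -0.13, 0.02] [-0.01, -0.02, 0.0]
[0.19, -0.13, 0.01] [-0.01, -0.02, 0.0]
```

Call:
{"fn": "arm_command", "kwargs": {
  "commands": [
    [-1,[0.18,-0.12,0],[0,0,0]],
    [-1,[0.18,-0.12,0],[0,0,0]],
    [-1,[0,0,0.2],[0,0,0]],
    [-1,[0,0,0.2],[0,0,0]],
    [-1,[0,0,0],[0,0,0]]
  ]
}}

```text
clock: 8.65
eef_pos: [0.5551, 0.0751, 0.0523]
tool_rot: [0.99, 0.143, -0.003, 0.0]
ft_force: [-0.1, -0.6, 0.1]
gripper_width: -0.0
```

```bash
python3 look.py 9;python3 -c "
from plan import *
p,h=knob(3,.010,.033);print(p,h);plan([*p,.031],h,4,1)"
```

```text
tcp px crop [[281.06696959 304.22030096]] [0.5551 0.0751 0.0523] 16.4 [-0.1 -0.6  0.1] t 8.65
[0.56014941 0.0825441 ] 16.7
t 8.75 P [0.5566 0.0757 0.0547] head 16.43 F [-0.5  0.7  1. ] w 0.002 q [ 0.41  0.43 -0.76  1.76  0.33  1.09 -0.17]
[0.02, -0.02, 0.08] [-0.0, 0.01, -0.01]
```

View pics/s9.png

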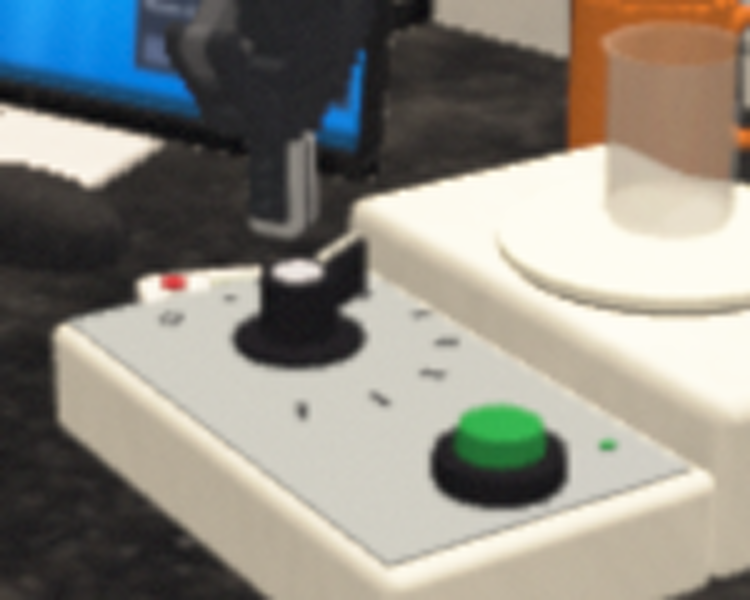

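Call:
{"fn": "arm_command", "kwargs": {
  "commands": [
    [-1,[0.07,-0.08,0],[0,0,0]],
    [-1,[0,0,0.1],[0,0,0]],
    [-1,[0,0,0.11],[0,0,0]],
    [-1,[0,0,0.1],[0,0,0]],
    [-1,[0,0,0],[0,0,0]]
  ]
}}

```text
clock: 9.25
eef_pos: [0.5599, 0.0834, 0.0308]
tool_rot: [0.99, 0.143, -0.001, 0.0]
ft_force: [-0.6, 1.1, -0.5]
gripper_width: 0.0
```

```bash
python3 look.py 10;python3 -c "
from plan import *
p,h=knob(3,.0,.033);print(p,h);plan([*p,.031],h,4,1)"
```

```text
tcp px crop [[275.93239137 345.43193819]] [0.5599 0.0834 0.0308] 16.5 [-0.6  1.1 -0.5] t 9.25
[0.56302301 0.07296588] 16.7
t 9.35 P [0.5606 0.0838 0.032 ] head 16.46 F [-0.4 -1.   0.8] w -0.003 q [ 0.38  0.47 -0.75  1.77  0.36  1.05 -0.21]
[-0.0, 0.04, 0.0] [-0.0, 0.0, -0.01]
```

View pics/s10.png

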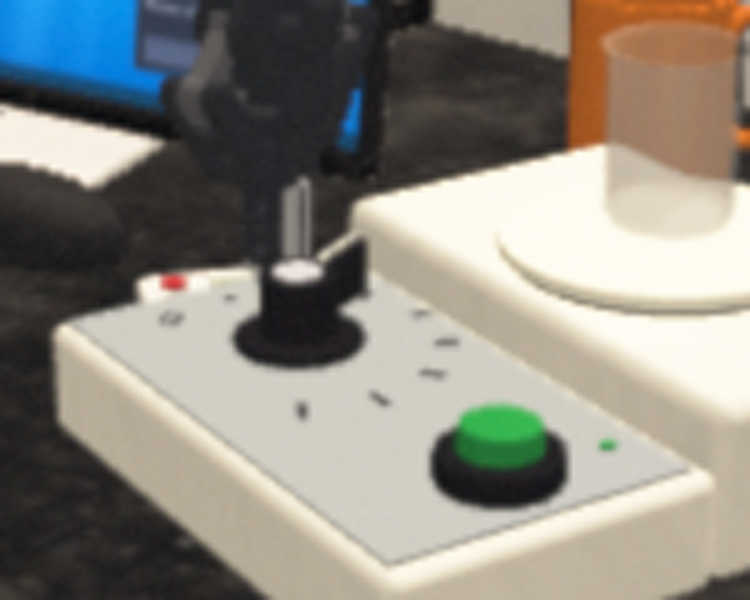

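The finger is on the pointer's counter-clockwise side with its tip at about 63 mm. I'll generate the arc rows from here.

```bash
cat > arc.py <<'E'
from plan import *
import sys
def arc(clicks,gap=0,r=.033,z=.031):
    s=manip.sense();P=np.array(s["eef_pos"]);R=Ro.from_quat(s["tool_rot"])
    print("t",round(s["clock"],2),P.round(4),s["ft_force"].round(1))
    for c in clicks:
        p,h=knob(c,gap,r);T=Ro.from_quat([np.cos(np.radians(h)/2),np.sin(np.radians(h)/2),0,0])
        print(round(c,2),(R.inv().apply(np.array([*p,z])-P)/.075).round(3).tolist(),((R.inv()*T).as_rotvec()/.08).round(2).tolist());P=np.array([*p,z]);R=T
E
python3 -c "
from arc import *
arc([3,3.13,3.26,3.39,3.52,3.65])"
```

```text
t 9.35 [0.5606 0.0838 0.032 ] [-0.4 -1.   0.8]
3 [-0.01, 0.147, 0.013] [-0.0, 0.01, -0.05]
3.13 [0.014, 0.03, 0.0] [0.0, 0.0, 0.85]
3.26 [0.014, 0.03, 0.0] [0.0, 0.0, 0.85]
3.39 [0.014, 0.03, 0.0] [0.0, 0.0, 0.85]
3.52 [0.014, 0.03, 0.0] [0.0, 0.0, 0.85]
3.65 [0.014, 0.03, 0.0] [0.0, 0.0, 0.85]
```

Call:
{"fn": "arm_command", "kwargs": {
  "commands": [
    [-1,[0,0.05,0.01],[0,0,0]],
    [-1,[0,0.05,0],[0,0,0]],
    [-1,[-0.01,0.045,0],[0,0,0]],
    [-1,[0,0,0],[0,0,0]]
  ]
}}

```text
clock: 9.75
eef_pos: [0.5635, 0.0727, 0.0317]
tool_rot: [0.99, 0.143, 0.0, 0.0]
ft_force: [0.4, -0.1, 0.8]
gripper_width: 0.001
```

Call:
{"fn": "arm_command", "kwargs": {
  "commands": [
    [-1,[0.014,0.03,0],[0,0,0.85]],
    [-1,[0.014,0.03,0],[0,0,0.85]],
    [-1,[0.014,0.03,0],[0,0,0.85]],
    [-1,[0.014,0.03,0],[0,0,0.85]],
    [-1,[0,0,0],[0,0,0]]
  ]
}}

```text
clock: 10.25
eef_pos: [0.5691, 0.0648, 0.0316]
tool_rot: [1.0, 0.007, 0.0, 0.0]
ft_force: [0.6, -1.0, -0.1]
gripper_width: -0.001
```

```bash
python3 look.py 11;python3 -c "
from arc import *
arc([3.52,3.65])"
```

```text
tcp px crop [[326.3840699  349.81705381]] [0.5691 0.0648 0.0316] 0.8 [ 0.6 -1.  -0.1] t 10.25
t 10.35 [0.5689 0.0651 0.0315] [ 0.1 -0.5 -0.9]
3.52 [0.001, 0.003, 0.007] [0.0, 0.0, -0.02]
3.65 [0.014, 0.03, 0.0] [0.0, 0.0, 0.85]
```

View pics/s11.png

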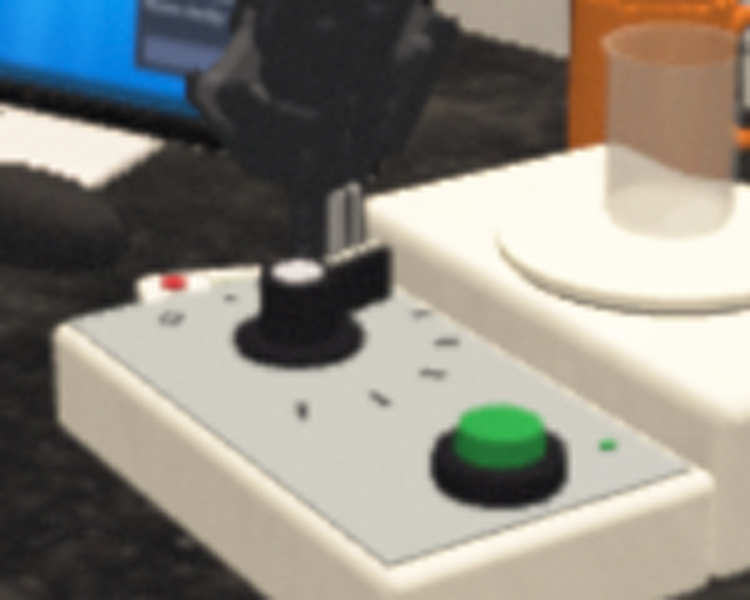

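View pics/t11.png

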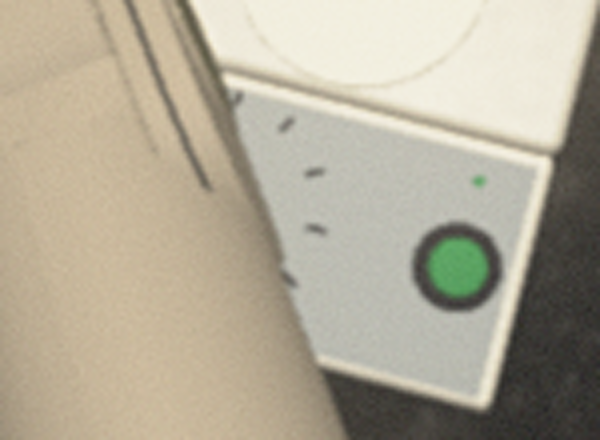

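The pointer has moved off click 3: its end is now at about (388,260) in the scene crop. I'll continue to about 4.95 and look again.

Call:
{"fn": "arm_command", "kwargs": {
  "commands": [
    [-1,[0.014,0.03,0],[0,0,0.85]],
    [-1,[0.014,0.03,0],[0,0,0.85]],
    [-1,[0.014,0.03,0],[0,0,0.85]],
    [-1,[0.014,0.03,0],[0,0,0.85]],
    [-1,[0.014,0.03,0],[0,0,0.85]]
  ]
}}

```text
clock: 10.85
eef_pos: [0.5729, 0.0542, 0.0316]
tool_rot: [0.987, -0.162, 0.0, -0.001]
ft_force: [0.7, 1.8, -0.3]
gripper_width: 0.002
```

Call:
{"fn": "arm_command", "kwargs": {
  "commands": [
    [-1,[0.014,0.03,0],[0,0,0.85]],
    [-1,[0.014,0.03,0],[0,0,0.85]],
    [-1,[0.014,0.03,0],[0,0,0.85]],
    [-1,[0.014,0.03,0],[0,0,0.85]],
    [-1,[0,0,0],[0,0,0]]
  ]
}}

```text
clock: 11.35
eef_pos: [0.5728, 0.0432, 0.0315]
tool_rot: [0.956, -0.294, 0.0, 0.0]
ft_force: [-0.4, 0.4, 0.5]
gripper_width: -0.001
```

```bash
python3 look.py 12;python3 -c "
from arc import *
arc([4.7,4.83])
f=np.load('pics/scene0.npy',allow_pickle=True).item()
for c in (3,3.5,4,4.25,4.5,4.75,5,5.5,6,6.5,7):
  a=np.radians(120-30*c+YAW);u=np.array([np.cos(a),np.sin(a)])
  print(c,((proj(f,[[*(C+.046*u),.079],[*(C+.046*u),.056]])+.4-[190,160])*5).round(0).tolist())"
```

```text
tcp px crop [[372.88280819 363.21082238]] [0.5728 0.0432 0.0315] -34.2 [-0.4  0.4  0.5] t 11.35
t 11.45 [0.5728 0.0436 0.0315] [ 0.4 -0.1  0.6]
4.7 [0.011, 0.008, 0.007] [0.0, -0.0, 0.06]
4.83 [0.014, 0.03, 0.0] [0.0, 0.0, 0.85]
3 [[353.0, 231.0], [354.0, 287.0]]
3.5 [[379.0, 238.0], [379.0, 293.0]]
4 [[400.0, 247.0], [400.0, 303.0]]
4.25 [[408.0, 252.0], [407.0, 308.0]]
4.5 [[414.0, 258.0], [413.0, 314.0]]
4.75 [[418.0, 264.0], [418.0, 320.0]]
5 [[420.0, 270.0], [420.0, 327.0]]
5.5 [[418.0, 282.0], [418.0, 340.0]]
6 [[407.0, 294.0], [407.0, 352.0]]
6.5 [[388.0, 305.0], [388.0, 364.0]]
7 [[363.0, 314.0], [363.0, 373.0]]
```

View pics/s12.png

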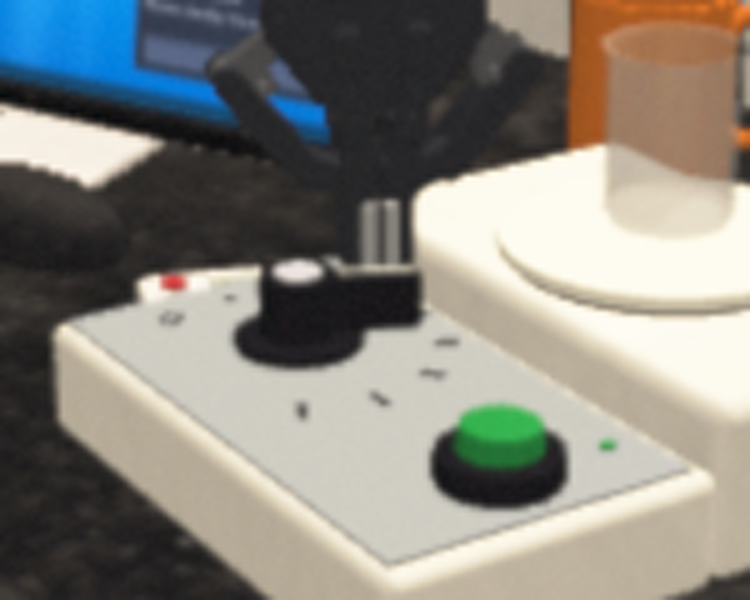

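The pointer's end is at about (418,270), which matches click 5, so the snap has happened there. I'll advance more slowly towards the 5.5 changeover.

Call:
{"fn": "arm_command", "kwargs": {
  "commands": [
    [-1,[0.02,0.034,0],[0,0,0.9]],
    [-1,[0.014,0.03,0],[0,0,0.85]],
    [-1,[0.014,0.03,0],[0,0,0.85]],
    [-1,[0.014,0.03,0],[0,0,0.85]],
    [-1,[0,0,0],[0,0,0]]
  ]
}}

```text
clock: 11.95
eef_pos: [0.5707, 0.0337, 0.0316]
tool_rot: [0.907, -0.422, 0.0, -0.0]
ft_force: [1.0, 1.2, -0.2]
gripper_width: 0.001
```

```bash
python3 look.py 13;python3 -c "
from arc import *
arc([5.22,5.35])"
```

```text
tcp px crop [[386.75148968 371.67838338]] [0.5707 0.0337 0.0316] -49.9 [ 1.   1.2 -0.2] t 11.95
t 12.05 [0.5707 0.0338 0.0316] [2.  1.  0.4]
5.22 [0.008, 0.009, 0.008] [-0.0, -0.0, 0.02]
5.35 [0.014, 0.03, 0.0] [0.0, 0.0, 0.85]
```

View pics/s13.png

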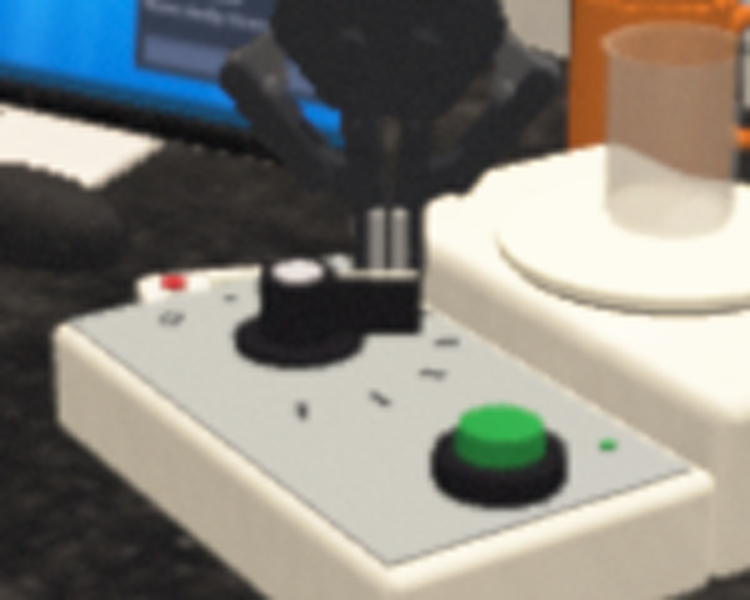

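The end is now at about (418,276), near 5.25, with contact force rising. I'll take fine steps across the changeover.

Call:
{"fn": "arm_command", "kwargs": {
  "commands": [
    [-1,[0.018,0.034,0],[0,0,0.85]],
    [-1,[0.014,0.03,0],[0,0,0.85]],
    [-1,[0.007,0.015,0],[0,0,0.42]],
    [-1,[0,0,0],[0,0,0]]
  ]
}}

```text
clock: 12.45
eef_pos: [0.5673, 0.0273, 0.0314]
tool_rot: [0.868, -0.497, -0.0, 0.0]
ft_force: [0.1, -0.6, 0.8]
gripper_width: 0.002
```

```bash
python3 look.py 14;python3 -c "
from arc import *
arc([5.55,5.68])"
```

```text
tcp px crop [[392.97631292 379.71656729]] [0.5673 0.0273 0.0314] -59.6 [ 0.1 -0.6  0.8] t 12.45
t 12.55 [0.5675 0.0276 0.0314] [ 0.2  0.6 -1.3]
5.55 [0.005, 0.001, 0.006] [0.0, -0.0, 0.05]
5.68 [0.014, 0.03, 0.0] [0.0, 0.0, 0.85]
```

View pics/s14.png

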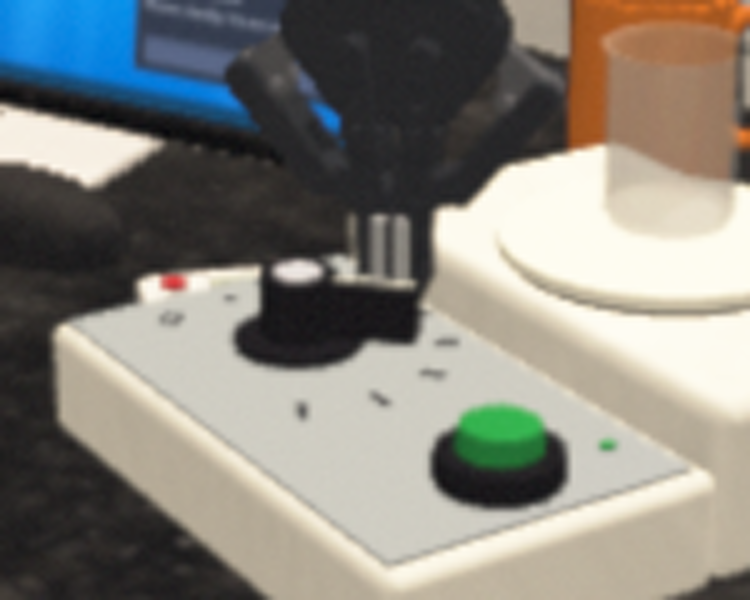

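Call:
{"fn": "arm_command", "kwargs": {
  "commands": [
    [-1,[0.01,0.015,0],[0,0,0.42]],
    [-1,[0.007,0.015,0],[0,0,0.42]],
    [-1,[0,0,0],[0,0,0]]
  ]
}}

```text
clock: 12.85
eef_pos: [0.5661, 0.0251, 0.0315]
tool_rot: [0.85, -0.527, 0.0, 0.0]
ft_force: [-1.2, -0.0, 0.3]
gripper_width: 0.005
```

```bash
python3 look.py 15
```

```text
tcp px crop [[395.01638224 382.19060442]] [0.5661 0.0251 0.0315] -63.7 [-1.2 -0.   0.3] t 12.85
```

View pics/s15.png

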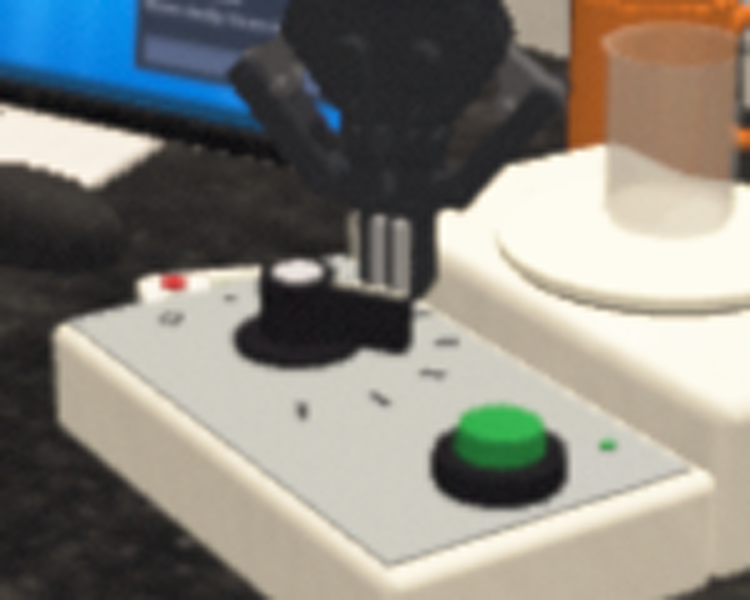

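The pointer has snapped to about (409,294), which matches click 6. I'll back off 8 mm and lift.

Call:
{"fn": "arm_command", "kwargs": {
  "commands": [
    [-1,[0,-0.05,0],[0,0,0]],
    [-1,[0,-0.05,0],[0,0,0]],
    [-1,[0,0,-0.3],[0,0,0]],
    [-1,[0,0,-0.6],[0,0,0]],
    [-1,[0,0,0],[0,0,0]]
  ]
}}

```text
clock: 13.45
eef_pos: [0.5766, 0.0296, 0.1047]
tool_rot: [0.85, -0.526, 0.004, -0.002]
ft_force: [0.9, 0.5, 0.1]
gripper_width: -0.001
```

```bash
python3 look.py 16; python3 -c "
from plan import *
y=np.radians(YAW);R=np.array([[np.cos(y),-np.sin(y)],[np.sin(y),np.cos(y)]]);o=C-R@[0,.045]
b=o+R@[0,-.085];print(b);plan([*b,.085],-62,5)"
```

```text
tcp px crop [[405.66768586 191.46245131]] [0.5766 0.0296 0.1047] -63.5 [0.9 0.5 0.1] t 13.45
[ 0.50639353 -0.07931325]
t 13.55 P [0.5739 0.0289 0.1   ] head -63.55 F [-1.2 -0.4  0.4] w 0.001 q [ 0.28  0.34 -0.49  1.7   0.17  1.14 -1.37]
[0.18, 0.29, 0.04] [-0.01, -0.0, -0.07]
[0.18, 0.29, 0.04] [-0.01, -0.0, -0.07]
[0.17, 0.29, 0.04] [-0.01, -0.0, -0.07]
[0.17, 0.29, 0.04] [-0.01, -0.0, -0.07]
[0.17, 0.29, 0.04] [-0.01, -0.0, -0.07]
```

View pics/s16.png

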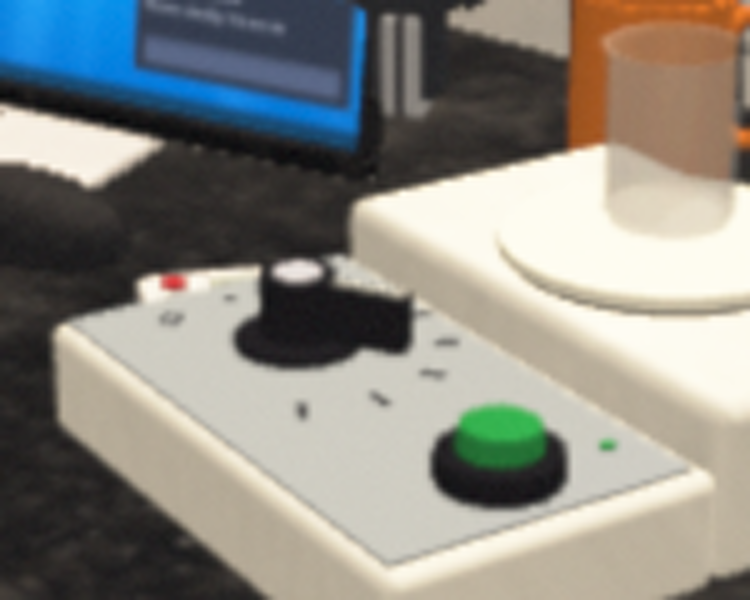

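The pointer holds at click 6 with the finger clear. Now I'll move above the button.

Call:
{"fn": "arm_command", "kwargs": {
  "commands": [
    [-1,[0.17,0.29,0.02],[0,0,0]],
    [-1,[0.17,0.29,0.02],[0,0,0]],
    [-1,[0.17,0.29,0.02],[0,0,0]],
    [-1,[0.17,0.29,0.02],[0,0,0]],
    [-1,[0.17,0.29,0.02],[0,0,0]]
  ]
}}

```text
clock: 14.05
eef_pos: [0.5026, -0.0775, 0.0902]
tool_rot: [0.85, -0.527, -0.001, 0.0]
ft_force: [0.4, -0.5, 0.3]
gripper_width: 0.001
```

Call:
{"fn": "arm_command", "kwargs": {
  "commands": [
    [-1,[0,0,0.3],[0,0,0]],
    [-1,[0,0,0],[0,0,0]],
    [-1,[0,0,0],[0,0,0]]
  ]
}}

```text
clock: 14.35
eef_pos: [0.5034, -0.0762, 0.0684]
tool_rot: [0.85, -0.526, -0.001, 0.0]
ft_force: [-0.4, 0.7, 0.5]
gripper_width: -0.0
```

```bash
python3 look.py 17; python3 -c "
from plan import *
b=[.5053,-.0772];plan([*b,.042],-63.5,3,1)"
```

```text
tcp px crop [[486.92509829 428.38135926]] [ 0.5034 -0.0762  0.0684] -63.5 [-0.4  0.7  0.5] t 14.35
t 14.45 P [ 0.5045 -0.0761  0.0694] head -63.5 F [ 0.2  0.2 -0.1] w 0.002 q [ 0.46  0.23 -0.45  1.89  0.11  1.04 -1.14]
[0.01, -0.0, 0.12] [-0.0, 0.0, 0.0]
```

View pics/s17.png

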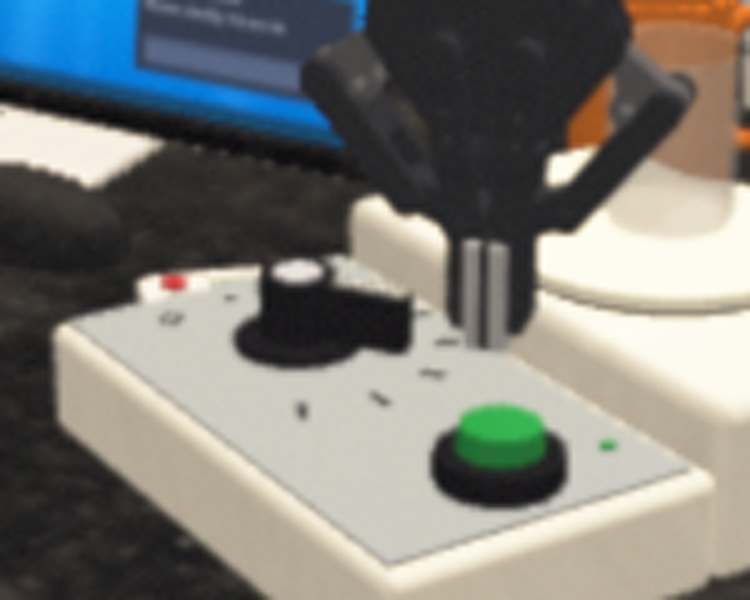

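View pics/t17.png

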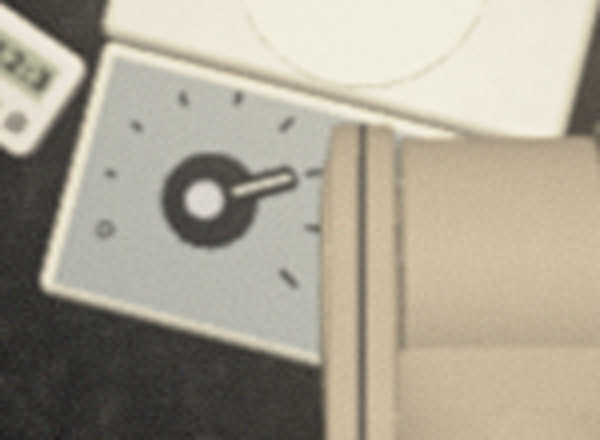

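The top view confirms the pointer at mark 6, at (314,173), which is three clicks past mark 3. Now I'll press the button.

Call:
{"fn": "arm_command", "kwargs": {
  "commands": [
    [-1,[0.01,0,0.12],[0,0,0]],
    [-1,[0.01,0,0.12],[0,0,0]],
    [-1,[0,0,0.12],[0,0,0]],
    [-1,[0,0,0.02],[0,0,0]],
    [-1,[0,0,0],[0,0,0]]
  ]
}}

```text
clock: 14.95
eef_pos: [0.5042, -0.0781, 0.04]
tool_rot: [0.85, -0.527, -0.001, 0.0]
ft_force: [-0.6, 1.3, 2.2]
gripper_width: -0.001
```

Call:
{"fn": "arm_command", "kwargs": {
  "commands": [
    [-1,[0,0,0.025],[0,0,0]],
    [-1,[0,0,0.025],[0,0,0]],
    [-1,[0,0,0.025],[0,0,0]],
    [-1,[0,0,0],[0,0,0]]
  ]
}}

```text
clock: 15.35
eef_pos: [0.5047, -0.0782, 0.035]
tool_rot: [0.85, -0.527, 0.0, -0.0]
ft_force: [-2.3, -0.3, 4.2]
gripper_width: 0.001
```

```bash
python3 look.py 18
```

```text
tcp px crop [[492.50627471 518.52866384]] [ 0.5047 -0.0782  0.035 ] -63.6 [-2.3 -0.3  4.2] t 15.35
```

View pics/s18.png

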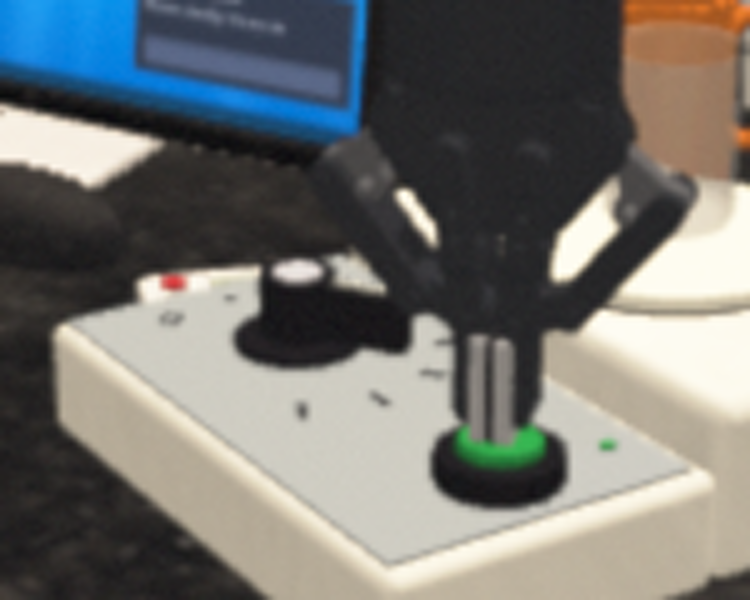

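Call:
{"fn": "arm_command", "kwargs": {
  "commands": [
    [-1,[0,0,0.02],[0,0,0]],
    [-1,[0,0,0.02],[0,0,0]],
    [-1,[0,0,0.0],[0,0,0]]
  ]
}}

```text
clock: 15.75
eef_pos: [0.505, -0.0782, 0.0339]
tool_rot: [0.85, -0.527, 0.0, 0.0]
ft_force: [-10.9, 1.0, 28.0]
gripper_width: 0.0
```

Call:
{"fn": "arm_command", "kwargs": {
  "commands": [
    [-1,[0,0,0.02],[0,0,0]],
    [-1,[0,0,0.0],[0,0,0]]
  ]
}}

```text
clock: 15.95
eef_pos: [0.5051, -0.0783, 0.0336]
tool_rot: [0.85, -0.527, 0.001, 0.0]
ft_force: [-17.7, 1.7, 43.4]
gripper_width: 0.0
```

Force rose to a hard stop, well above the 5 N spring, so the button is fully down. I'll release and retreat.

Call:
{"fn": "arm_command", "kwargs": {
  "commands": [
    [-1,[0,0,-0.1],[0,0,0]],
    [-1,[0,0,-0.2],[0,0,0]],
    [-1,[0,0,-0.5],[0,0,0]],
    [-1,[0,0,-0.6],[0,0,0]],
    [-1,[0,0,-0.3],[0,0,0]]
  ]
}}

```text
clock: 16.45
eef_pos: [0.5059, -0.0783, 0.1612]
tool_rot: [0.85, -0.527, 0.002, -0.001]
ft_force: [1.4, -0.1, -0.3]
gripper_width: 0.0
```

Call:
{"fn": "arm_command", "kwargs": {
  "commands": [
    [-1,[0.4,0.3,0],[0,0,0]],
    [-1,[0.4,0.3,0],[0,0,0]],
    [-1,[0.4,0.3,0],[0,0,0]],
    [-1,[0,0,0],[0,0,0]],
    [-1,[0,0,0],[0,0,0]]
  ]
}}

```text
clock: 16.95
eef_pos: [0.4839, -0.1895, 0.1575]
tool_rot: [0.85, -0.528, -0.0, -0.0]
ft_force: [0.8, 1.5, 0.4]
gripper_width: -0.0
```

```bash
python3 look.py 19
python3 - <<'E'
from h import *
f=manip.grab_frame("top");cv2.imwrite("pics/t19f.png",f["color"][:,:,::-1])
E
```

```text
tcp px crop [[744.27353064 288.68375335]] [ 0.4839 -0.1895  0.1575] -63.7 [0.8 1.5 0.4] t 16.95
```

View pics/s19.png

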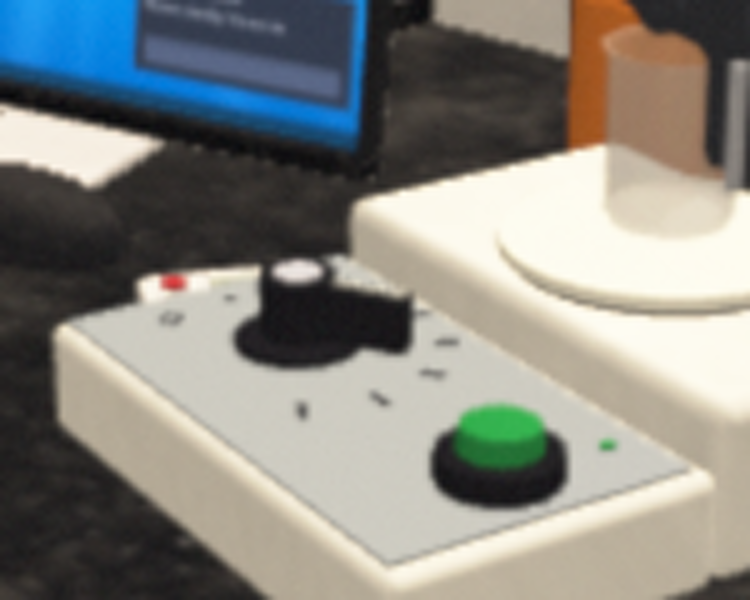

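View pics/t19f.png

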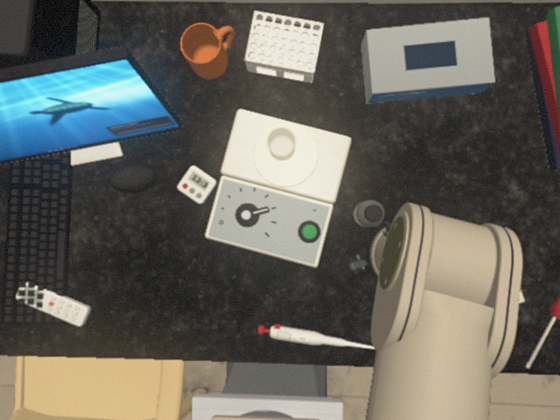

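The button is back up and the pointer sits at mark 6. The beaker (283,142), bottle (368,213) and timer (197,184) have not moved, and the arm is clear. Handing in.

```bash
python3 -c "
from station import manip
print(manip.finish_job())"
```

```text
the job is handed in; nothing more can be done
None
```

The knob is three clicks further clockwise and the start button has been pressed and released. I handed the job in at about 17 s. The hand-in gave no verdict, so these are my own checks.

- **Knob:** I pushed the pointer with the shut fingertips from click 3. It snapped into click 6 and was still there in both cameras after the finger backed off and after the press.
- **Button:** I then pressed it to its hard stop and released it. The last pictures show it back up.
- **Other objects:** the beaker, bottle and timer stand where they did, and the arm is clear of everything.

**What disagreed or went less than ideally:**
- **Tip height:** the real fingertip is about 31 mm higher than the reported TCP. I saw this in the scene camera and confirmed it by a light touch (about 5 N) on the bare panel, then corrected all heights for it.
- **Press force:** at the button's stop the vertical force peaked at about 43 N, more than needed. That was the fingertips on the button, not the arm or the gripper's body. It is far below the 120 N wrist limit, but above the 40 N figure set for arm and body contact.

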